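# Set out the counter display

### The job

Set out the needlework display on the counter: on the long wooden step, stand the flat tin in the middle of the square at the robot's left and the dark needle case in the middle of the square at the robot's right, with the wooden bobbin between them in the middle of the centre square. Lay the embroidery hoop flat and centred on the round wooden riser, and stand the loose white cone (not the one on the winder) upright inside the hoop, on the riser. Everything stays the way up it starts, and leave the tall paper-labelled can where it stands.

Things in the scene. Friction and masses are not known exactly. Their poses are not given: they have to be found in the camera images.
- step: Long low pale wooden step, fixed: 90 (x) x 255 (y) x 30 mm high, origin under its centre, z up. Two flat dark lines 43 mm either side of the middle divide its top into three 85 mm squares in a row along y: centres at y = +85 (robot's left), 0, -85 mm (robot's right), x = 0, z = 30 mm. Yaw within 0.2 rad of world, so +y is at the left of a robot looking along world +x.
- riser: Round riser of pale wood, fixed to the counter: a disc 120 mm in diameter and 20 mm high, origin at the centre of its underside, z up. Flat top at z = 20 mm. Step and riser stand about 0.6 m ahead and may swap sides.
- hoop: Embroidery hoop: an open wooden ring lying flat, 100 mm outer and 84 mm inner diameter (wall 8 mm), 14 mm high, with a small brass closing screw on the outside at its own +x (reaching 57 mm from the centre; look only). origin at the centre of its underside, z up. The origin is in the empty middle: grasp the wall, one finger inside and one outside. 30 g.
- cone: Loose white plastic yarn cone standing on its wide end on the counter (a smaller one is fixed on the green ball winder at the far right corner: not this): 110 mm tall, 54 mm in diameter at the foot, tapering to 36 mm at the top (about 45 mm at mid height), solid, about 60 g. origin at the centre of its underside, z up. 
- tin: Flat round steel tin with a lid, lying on its base: 60 mm in diameter at the lid (57 mm below it, under z = 14 mm), 26 mm high, about 90 g. origin at the centre of its underside, z up. 
- bobbin: Pale wooden bobbin standing on end: 64 mm tall, two flanges 44 mm in diameter and 12 mm thick at top and bottom, core between them 26 mm in diameter, about 50 g. origin at the centre of its underside, z up. 
- needlecase: Turned dark wooden needle case standing on end: a slim cylinder 34 mm in diameter and 84 mm tall, with a groove at 56 mm and a bevelled top above 76 mm, about 50 g. origin at the centre of its underside, z up. 
- can: Tall closed steel can with plain paper label, loose, 72 mm in diameter, 100 mm tall, about 450 g: to be left where it stands. origin at the centre of its underside, z up. It, the five things to move and a small cardboard box (60 x 45 x 25 mm) stand in shuffled places, centres at least 120 mm apart, nearer the robot than step and riser or out to the sides.
Mind the look-alikes: they are no part of the job. Leave any green or purple look-alike of the bobbin alone. What is shaped like the needlecase but orange is not meant.

How it is judged:
At the end, for the whole second after the job is handed in: Tin, bobbin, needle case on the step, within 15 mm per step axis of the centre of the left, centre, right square; hoop on the riser within 15 mm of its centre; cone on the riser within 18 mm of the hoop's centre; all tilted under 0.12 rad, height within 5 mm, under 0.02 m/s; can moved under 20 mm (x of tin in the frame of step between -0.015 and 0.015 m and y of tin in the frame of step between 0.07 and 0.1 m and z of tin in the frame of step between 0.025 and 0.035 m and x of bobbin in the frame of step between -0.015 and 0.015 m and y of bobbin in the frame of step between -0.015 and 0.015 m and z of bobbin in the frame of step between 0.025 and 0.035 m and x of needlecase in the frame of step between -0.015 and 0.015 m and y of needlecase in the frame of step between -0.1 and -0.07 m and z of needlecase in the frame of step between 0.025 and 0.035 m and horizontal distance between hoop and riser below 0.015 m and z of hoop in the frame of riser between 0.015 and 0.025 m and horizontal distance between cone and hoop below 0.018 m and z of cone in the frame of riser between 0.015 and 0.025 m and angle between each of hoop, cone, tin, bobbin, needlecase's own z axis and vertical below 0.12 rad and linear speed of each of hoop, cone, tin, bobbin, needlecase below 0.02 m/s); the robot touches nothing.
It fails at once if the can is moved more than 20 mm (distance of can from where it was at the start of the episode above 0.02 m).
It also fails if it takes over 136 s, if anything falls off the work surface, if the arm or the gripper's body presses on something with over 40 N, if the wrist force passes 120 N, or if a joint passes its speed limit or range.

### The arm

A 7-joint arm with a two-finger parallel gripper is mounted at the origin on the work surface. World frame = base frame: x ahead of the robot, y to its left, z up, the work surface at z = 0. Lengths are in m, angles in rad, forces in N, time in s.
With the tool pointing down it reaches from about 0.4 to 0.85 m from the base axis. Payload 4.5 kg.
Tool frame: the origin (TCP) lies between the finger pads; the fingertips stand 8 mm ahead of it and the grasp point (between the pads) lies 11 mm behind it; z points along the fingers, y is the line along which they close (so a half turn about z gives the same grasp; the last joint's range is limited). The gripper opens to 85 mm and grips with 20 to 120 N. Pads are 22 mm wide; open, the fingers measure 114 mm over their backs; the gripper's body (76 mm by 85 mm) begins 54 mm behind the grasp point. The pads swing forward as they close: fully open they stand 13 mm farther back than shut.
Start: joints at [-1.124, 0.689, -0.195, 1.565, 0.157, 0.902, -0.215], TCP at [0.251, 0.573, 0.239] pointing down, gripper open.
Joint ranges: [-3.01, 3.01], [-0.46, 2.08], [-1.47, 1.51], [0.13, 2.56], [-1, 4.14], [0.04, 2.09], [-2.66, 2.66]. Speed limits (rad/s): [2.57, 2.57, 3.14, 3.14, 3.14, 3.14, 3.14].

### API

Orientations are given as a unit quaternion [x, y, z, w].
In Python, from bench import arm gives the robot as it stands.
- The arm moves only by the tool play_rows, never from a script. Its argument "motion" is a list of rows, each an object of numbers: "x", "y", "z": the shift along the tool's x, y, z in m; "yaw": the turn about the tool's z in rad; "jaw": the finger opening in m, from 0 to 0.0854. A call has exactly 10 rows; each row shifts and turns the commanded pose from where the row before left it, along the tool's axes as they then stand; what a row does not reach is not made up. A row lasts 1/10 s, in which the tool goes at most 50 mm and 8.59 degrees, less where a joint would pass 70% of its speed; a pose out of reach is approached as far as the arm can. A call is refused whole if a number of a shift passes 0.05 or a number of a turn 0.15, either way. A call with a gripper value outside its range is refused whole. The fingers move at their own pace and stop on an object; "grip_force" is the grip in N (left out, the last holds). Time passes only in rows, so rows that do not move let the fingers close, or fill a call up. It gives the time, the measured TCP pose, the force, the opening and the grip force at its end, in the units of the state.
- arm.get_state(): the state, without advancing time (a new reading comes with each control period).
- arm.capture(name): name is "side" or "top" or "wrist"; returns the picture (384x512x3 uint8, blue, green, red); there is no depth.
- arm.camera_model(name): a dict with "vertical_fov" (degrees; the focal length in pixels is half the picture's height over the tangent of half this angle, whatever the lens; pixels are square), "cx", "cy" (the principal point, pixels), "dist_coeffs" ([k1, k2, p1, p2, k3] as OpenCV has them; the pictures are not rectified), "R" (3x3) and "t" (3): a world point X has camera coordinates R X + t; the wrist camera has in their place "tool_from_camera" (4x4, takes a point from camera to tool coordinates, whose origin is the TCP and whose axes are the flange's). Camera axes: x right, y down, z forward; pixel columns grow to the right and rows downward; lengths in m; the calibration is good to about 2 mm. A picture is of the moment at which its call begins: read the wrist's pose just before it. camera_model takes no time and is no camera call.
- arm.sign_off(): hands the job in; it is judged then, once.
Trained networks look in the newest picture that a camera, given by its name, has taken for a name from the list of things; names that differ only in an ending like _2 or _b are one class to them, and where a whole thing is asked for, a point or a joint stands for the part that bears it (a point fixed in the world has none). Each returns a list of dicts, best first, with "score" (0 to 1); they miss things now and then, are a little off and sometimes report something else, mostly with a low value. They report only what shows in the picture. A call takes as long as a camera call. They do not tell look-alikes from the thing itself.
- arm.look_for(camera, name): "extent" ([left, top, right, bottom] in pixels, round what is visible of it).
- arm.pinpoint(camera, name): "point" ([column, row] in pixels: a listed point, or the origin of a listed thing).
The state is a dict: "clock": time; "joint_positions": joint angles; "joint_velocities": joint speeds; "joint_torque": joint torques, N m; "ee_pos": TCP position; "orientation": TCP orientation; "ft_force": force on the tool from outside, world axes, zero at the start; "torque": the same for the moment, N m; "gripper_width": opening from 0.0 (shut) to 1.0 (fully open); "finger_force": force on a finger pad.
Only numpy, scipy, OpenCV 4.12 (cv2) and the standard library are available. Lean on these libraries where they do the work, as an engineer would, in place of code of your own. Each camera call takes 0.05 s, during which the arm holds its last target. There are 200 camera calls.

## Working session

There is one attempt and no reset: what is moved stays moved. The work goes in short steps, Python scripts to look and compute and a tool call to move; the robot and the scene stay as the last step left them, time stands still between calls to the robot, and variables do not carry over. Pictures are saved under pics/ and viewed, at most 14 in all, crops included, and the job is handed in when it is done.

Besides the shell and the picture viewer there is one more tool, called after "Call:" as a command line: name --argument value ..., lists and objects as JSON in quotes. play_rows: Moves the arm, as the interface text tells. Its arguments: {"type":"object","properties":{"motion":{"type":"array","items":{"type":"object","properties":{"x":{"type":"number"},"y":{"type":"number"},"z":{"type":"number"},"yaw":{"type":"number"},"jaw":{"type":"number"}}}},"grip_force":{"type":"number"}},"required":["motion"]}

```bash
ls; mkdir -p pics; python3 - <<'E'
from bench import arm
import cv2,json
s=arm.get_state();print(s)
for n in("top","side"):
    im=arm.capture(n);cv2.imwrite(f"pics/{n}0.png",im)
    m=arm.camera_model(n);print(n,m)
    for o in "step riser hoop cone tin bobbin needlecase can".split():
        print(o,[(round(d["score"],2),[round(v) for v in d["point"]]) for d in arm.pinpoint(n,o)][:5])
print(arm.camera_model("wrist"))
E
```

```text
pics
{'clock': 0.0, 'joint_positions': array([-1.12422082,  0.68999752, -0.19451047,  1.56640154,  0.15735797,
        0.90250198, -0.21512359]), 'joint_velocities': array([-8.14264147e-04, -1.21797140e-03, -5.96983961e-04, -2.52413688e-05,
       -2.09365669e-03, -7.05143823e-04,  8.84528443e-04]), 'joint_torque': array([ 7.20076314e-04, -5.39612567e+01, -1.26671970e+00, -1.58546412e+01,
        8.97439895e-03,  9.45055916e-03,  5.21706731e-07]), 'ee_pos': array([0.25051698, 0.57187133, 0.2384602 ]), 'orientation': array([ 2.04876061e-01,  9.78787458e-01, -9.49647807e-04, -1.03030472e-04]), 'ft_force': array([-0.20155872, -0.42520867,  0.78375633]), 'torque': array([ 0.03049935, -0.06783354,  0.05421816]), 'finger_force': 0.0, 'gripper_width': 1.0011074111718352}
top {'vertical_fov': 43.71390270926169, 'cx': 252.16857808724944, 'cy': 197.74281791689396, 'dist_coeffs': array([0.00904514, 0.        , 0.        , 0.        , 0.        ]), 'R': array([[ 0.01916962, -0.99965333, -0.01804829],
       [-0.98464943, -0.01574344, -0.17383221],
       [ 0.1734878 ,  0.02110354, -0.98460988]])
[... 902 characters left out ...]
bin [(0.73, [223, 142]), (0.68, [318, 296]), (0.57, [243, 137])]
needlecase [(0.77, [263, 300]), (0.66, [261, 280]), (0.43, [221, 141])]
can [(0.66, [271, 235])]
{'vertical_fov': 59.042096754378434, 'cx': 254.12380839574226, 'cy': 195.4759293128563, 'dist_coeffs': array([-0.01549021,  0.        ,  0.        ,  0.        ,  0.        ]), 'tool_from_camera': array([[-4.47441587e-04, -9.49624140e-01, -3.13390800e-01,
         8.05326103e-02],
       [ 9.99999896e-01, -4.53612630e-04, -5.32243996e-05,
         5.30059469e-04],
       [-9.16148501e-05, -3.13390791e-01,  9.49624243e-01,
        -1.33646989e-01],
       [ 0.00000000e+00,  0.00000000e+00,  0.00000000e+00,
         1.00000000e+00]])}
```

```bash
python3 - <<'E'
import cv2
t=cv2.imread("pics/top0.png");s=cv2.imread("pics/side0.png")
cv2.imwrite("pics/t0b.png",cv2.resize(t,(800,600),interpolation=cv2.INTER_CUBIC))
cv2.imwrite("pics/s0b.png",cv2.resize(s,(800,600),interpolation=cv2.INTER_CUBIC))
E
```

```text
(no output)
```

View pics/t0b.png

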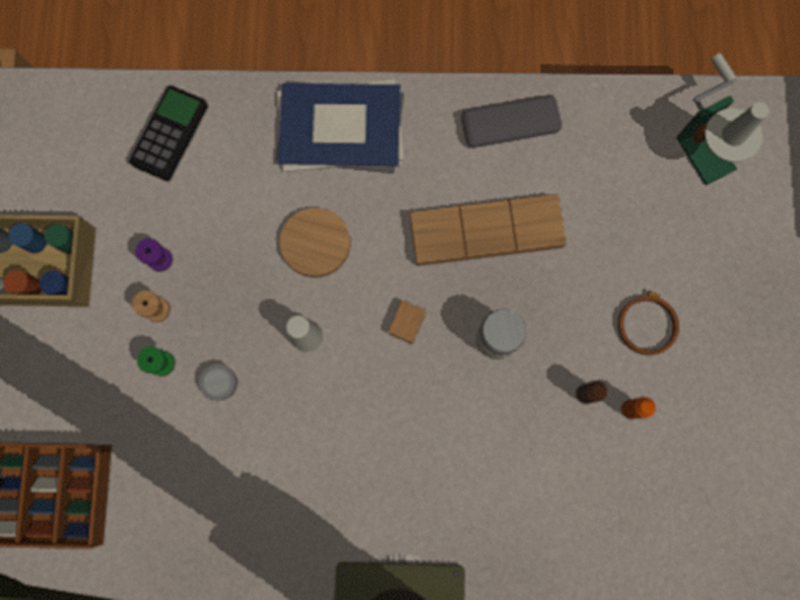

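View pics/s0b.png

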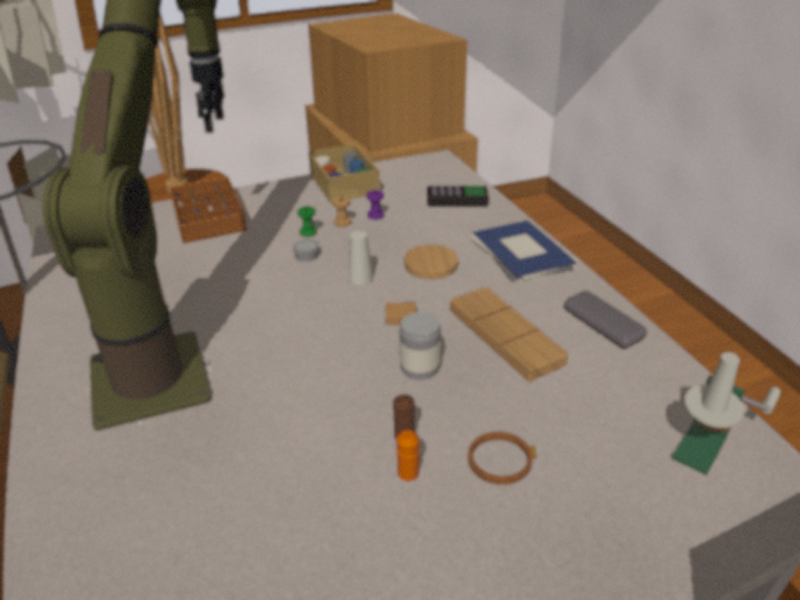

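The top view (800-px scale) shows three bobbins: purple (153,253), wooden (152,304) and green (155,361). The wooden one is meant, because it is pale wood. There are two needle cases: dark (592,391) and orange (639,408), and the dark one is meant. The loose cone is at (303,332), the tin at (217,380), the can at (502,333), the hoop at (648,325), the step at (488,229) and the riser at (315,241).

```bash
cat > h.py <<'E'
from bench import arm
import numpy as np, cv2
from scipy.spatial.transform import Rotation as R
def cam(n,st=None):
    m=arm.camera_model(n); f=192/np.tan(np.radians(m["vertical_fov"]/2))
    K=np.array([[f,0,m["cx"]],[0,f,m["cy"]],[0,0,1]])
    if n=="wrist":
        T=np.eye(4);T[:3,:3]=R.from_quat(st["orientation"]).as_matrix();T[:3,3]=st["ee_pos"]
        T=np.linalg.inv(T@m["tool_from_camera"]); return K,m["dist_coeffs"],T[:3,:3],T[:3,3]
    return K,m["dist_coeffs"],m["R"],m["t"]
def world(c,px,z):
    K,d,Rm,t=c
    u=cv2.undistortPoints(np.array(px,float).reshape(-1,1,2),K,d).reshape(-1,2)
    r=np.c_[u,np.ones(len(u))]@Rm; o=-Rm.T@t
    return (o+r*((z-o[2])/r[:,2])[:,None])[:,:2]
def proj(c,X):
    K,d,Rm,t=c
    return cv2.projectPoints(np.array(X,float).reshape(-1,1,3),cv2.Rodrigues(Rm)[0],t,K,d)[0].reshape(-1,2)
def ring(x,y,z,r,n=48):
    a=np.linspace(0,2*np.pi,n,endpoint=False);return np.c_[x+r*np.cos(a),y+r*np.sin(a),np.full(n,z)]
def draw(im,c,X,col=(0,255,255)):
    cv2.polylines(im,[np.round(proj(c,X)*8).astype(np.int32)],True,col,1,cv2.LINE_AA,3)
def go(st,x,y,z,yaw=None):
    """total shift in tool axes (and turn) to reach target; yaw=heading of tool y in world"""
    M=R.from_quat(st["orientation"]).as_matrix(); d=M.T@(np.array([x,y,z])-st["ee_pos"])
    h=np.arctan2(M[1,1],M[0,1]); return d.round(4), round(h,4)
E
python3 - <<'E'
from h import *
c=cam("top");im=cv2.imread("pics/top0.png")
P=dict(riser=(202,156),hoop=(415,207),cone=(193,216),tin=(141,245),bobbin=(103,198),needlecase=(377,251),can=(315,216),orange=(406,264),step=(309,146))
for k,p in P.items(): print(k,world(c,[p],0)[0].round(3),np.hypot(*world(c,[p],0)[0]).round(3))
# step corners (800-scale -> 512)
g=np.array([[411,212],[556,195],[565,247],[417,264]])/1.5625
print(world(c,g,0.03).round(3))
a=im[170:240,80:150];b=im[225:285,350:420]
cv2.imwrite("pics/crop1.png",np.hstack([cv2.resize(a,(390,390),interpolation=2),cv2.resize(b,(390,390),interpolation=2)]))
E
```

```text
riser [0.627 0.154] 0.646
hoop [ 0.497 -0.412] 0.646
cone [0.463 0.171] 0.494
tin [0.385 0.305] 0.491
bobbin [0.508 0.414] 0.655
needlecase [ 0.38 -0.31] 0.49
can [ 0.469 -0.15 ] 0.492
orange [ 0.348 -0.383] 0.518
step [ 0.659 -0.135] 0.673
[[ 0.677 -0.01 ]
 [ 0.71  -0.256]
 [ 0.62  -0.269]
 [ 0.587 -0.022]]
```

View pics/crop1.png

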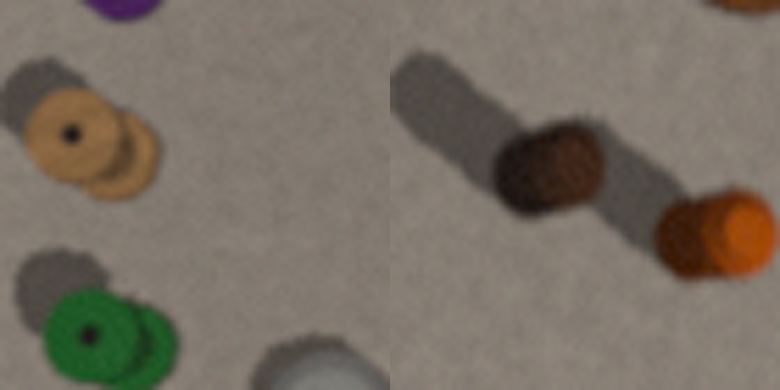

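The crop confirms both choices: the wooden bobbin is in the left panel at (85,145), and the dark needle case is in the right panel at (550,165), beside the orange one at (720,235). First I turn the tool to align with the step's axes and move towards the tin.

Call:
play_rows --motion '[{"yaw": 0.1464},{"yaw": 0.1464},{"yaw": 0.1464},{"yaw": 0.1464},{"yaw": 0.1464},{"yaw": 0.1464},{"yaw": 0.1464},{"x": -0.03,"y": 0.01},{"x": -0.035,"y": 0.012},{"x": -0.035,"y": 0.012}]' --grip_force 40

```text
schema error: expected keys x, y, z, yaw, jaw
```

Call:
play_rows --motion '[{"x": -0.035,"y": 0.012},{"x": -0.035,"y": 0.012},{"x": -0.035,"y": 0.012},{"x": -0.035,"y": 0.012},{"x": -0.035,"y": 0.012},{"x": -0.0075,"y": 0.004,"z": 0.02},{"z": 0.02},{},{},{}]'

```text
schema error: expected keys x, y, z, yaw, jaw
```

```bash
cat > look.py <<'E'
import sys
from h import *
name,tag,z=sys.argv[1],sys.argv[2],float(sys.argv[3])
st=arm.get_state();im=arm.capture("wrist");c=cam("wrist",st);cv2.imwrite(f"pics/{tag}.png",im);np.savez(f"pics/{tag}.npz",pos=st["ee_pos"],q=st["orientation"])
print(st["clock"],st["ee_pos"].round(4),st["joint_positions"].round(2))
for n in name.split(","):
    for d in arm.pinpoint("wrist",n)[:3]: print(n,round(d["score"],2),np.round(d["point"]),world(c,[d["point"]],z)[0].round(4),go(st,*world(c,[d["point"]],z)[0],st["ee_pos"][2]))
    for d in arm.look_for("wrist",n)[:2]: print(" ext",round(d["score"],2),np.round(d["extent"]))
E
python3 look.py tin w1 0
```

```text
0.9 [0.2507 0.5725 0.2393] [-1.12  0.69 -0.19  1.57  0.16  0.9  -0.22]
```

All keys are required in every row.

Call:
play_rows --motion '[{"x": 0,"y": 0,"z": 0,"yaw": 0.1464,"jaw": 0.085},{"x": 0,"y": 0,"z": 0,"yaw": 0.1464,"jaw": 0.085},{"x": 0,"y": 0,"z": 0,"yaw": 0.1464,"jaw": 0.085},{"x": 0,"y": 0,"z": 0,"yaw": 0.1464,"jaw": 0.085},{"x": 0,"y": 0,"z": 0,"yaw": 0.1464,"jaw": 0.085},{"x": 0,"y": 0,"z": 0,"yaw": 0.1464,"jaw": 0.085},{"x": 0,"y": 0,"z": 0,"yaw": 0.1464,"jaw": 0.085},{"x": -0.03,"y": 0.01,"z": 0,"yaw": 0,"jaw": 0.085},{"x": -0.035,"y": 0.012,"z": 0,"yaw": 0,"jaw": 0.085},{"x": -0.035,"y": 0.012,"z": 0,"yaw": 0,"jaw": 0.085}]' --grip_force 40

```text
clock: 2.05
ee_pos: [0.2979, 0.4772, 0.2393]
orientation: [0.658, 0.753, 0.0, 0.0]
ft_force: [1.5, 0.0, 0.4]
gripper_width: 0.995
finger_force: 0.0
```

Call:
play_rows --motion '[{"x": -0.035,"y": 0.012,"z": 0,"yaw": 0,"jaw": 0.085},{"x": -0.035,"y": 0.012,"z": 0,"yaw": 0,"jaw": 0.085},{"x": -0.035,"y": 0.012,"z": 0,"yaw": 0,"jaw": 0.085},{"x": -0.035,"y": 0.012,"z": 0,"yaw": 0,"jaw": 0.085},{"x": -0.035,"y": 0.012,"z": 0,"yaw": 0,"jaw": 0.085},{"x": -0.0075,"y": 0.004,"z": 0.02,"yaw": 0,"jaw": 0.085},{"x": 0,"y": 0,"z": 0.02,"yaw": 0,"jaw": 0.085},{"x": 0,"y": 0,"z": 0,"yaw": 0,"jaw": 0.085},{"x": 0,"y": 0,"z": 0,"yaw": 0,"jaw": 0.085},{"x": 0,"y": 0,"z": 0,"yaw": 0,"jaw": 0.085}]'

```text
clock: 3.05
ee_pos: [0.3856, 0.3064, 0.2001]
orientation: [0.658, 0.753, 0.001, -0.0]
ft_force: [0.2, -0.5, -0.1]
gripper_width: 0.993
finger_force: 0.0
```

```bash
python3 look.py tin w1 0
```

```text
3.05 [0.3856 0.3064 0.2001] [-0.8   0.58  0.05  2.01 -0.05  0.55 -0.58]
tin 0.77 [252. 168.] [0.3844 0.3069] (array([ 0.0006, -0.0012, -0.    ]), np.float64(0.1341))
 ext 0.69 [219. 140. 286. 205.]
```

Call:
play_rows --motion '[{"x": 0,"y": -0.001,"z": 0.035,"yaw": 0,"jaw": 0.085},{"x": 0,"y": 0,"z": 0.035,"yaw": 0,"jaw": 0.085},{"x": 0,"y": 0,"z": 0.035,"yaw": 0,"jaw": 0.085},{"x": 0,"y": 0,"z": 0.035,"yaw": 0,"jaw": 0.085},{"x": 0,"y": 0,"z": 0.03,"yaw": 0,"jaw": 0.085},{"x": 0,"y": 0,"z": 0.02,"yaw": 0,"jaw": 0.085},{"x": 0,"y": 0,"z": 0,"yaw": 0,"jaw": 0.085},{"x": 0,"y": 0,"z": 0,"yaw": 0,"jaw": 0.05},{"x": 0,"y": 0,"z": 0,"yaw": 0,"jaw": 0.05},{"x": 0,"y": 0,"z": 0,"yaw": 0,"jaw": 0.05}]' --grip_force 40

```text
clock: 4.2
ee_pos: [0.385, 0.3061, 0.011]
orientation: [0.658, 0.753, 0.001, 0.0]
ft_force: [0.5, -0.0, 5.6]
gripper_width: 0.686
finger_force: 42.8
```

Call:
play_rows --motion '[{"x": 0,"y": 0,"z": 0,"yaw": 0,"jaw": 0.05},{"x": 0,"y": 0,"z": 0,"yaw": 0,"jaw": 0.05},{"x": 0,"y": 0,"z": 0,"yaw": 0,"jaw": 0.05},{"x": 0,"y": 0,"z": -0.03,"yaw": 0,"jaw": 0.05},{"x": 0,"y": 0,"z": -0.035,"yaw": 0,"jaw": 0.05},{"x": 0,"y": 0,"z": -0.035,"yaw": 0,"jaw": 0.05},{"x": 0,"y": 0,"z": -0.035,"yaw": 0,"jaw": 0.05},{"x": 0,"y": 0,"z": -0.03,"yaw": 0,"jaw": 0.05},{"x": 0,"y": 0,"z": -0.03,"yaw": 0,"jaw": 0.05},{"x": 0,"y": 0,"z": 0,"yaw": 0,"jaw": 0.05}]'

```text
clock: 5.2
ee_pos: [0.3863, 0.3069, 0.2087]
orientation: [0.659, 0.752, 0.005, 0.0]
ft_force: [0.3, 0.0, -1.2]
gripper_width: 0.68
finger_force: 43.8
```

Call:
play_rows --motion '[{"x": -0.02,"y": 0.01,"z": -0.01,"yaw": 0,"jaw": 0.05},{"x": -0.034,"y": 0.0175,"z": -0.01,"yaw": 0,"jaw": 0.05},{"x": -0.034,"y": 0.0175,"z": -0.01,"yaw": 0,"jaw": 0.05},{"x": -0.034,"y": 0.0175,"z": -0.01,"yaw": 0,"jaw": 0.05},{"x": -0.034,"y": 0.0175,"z": 0,"yaw": 0,"jaw": 0.05},{"x": -0.034,"y": 0.0175,"z": 0,"yaw": 0,"jaw": 0.05},{"x": -0.034,"y": 0.0175,"z": 0,"yaw": 0,"jaw": 0.05},{"x": -0.034,"y": 0.0175,"z": 0,"yaw": 0,"jaw": 0.05},{"x": -0.034,"y": 0.0175,"z": 0,"yaw": 0,"jaw": 0.05},{"x": -0.034,"y": 0.0175,"z": 0,"yaw": 0,"jaw": 0.05}]'

```text
clock: 6.2
ee_pos: [0.5937, 0.0032, 0.2439]
orientation: [0.658, 0.753, -0.0, -0.0]
ft_force: [0.6, 0.1, -0.8]
gripper_width: 0.68
finger_force: 43.8
```

Call:
play_rows --motion '[{"x": -0.034,"y": 0.0175,"z": 0,"yaw": 0,"jaw": 0.05},{"x": -0.032,"y": 0.0155,"z": 0,"yaw": 0,"jaw": 0.05},{"x": 0,"y": 0,"z": 0,"yaw": 0,"jaw": 0.05},{"x": 0,"y": 0,"z": 0,"yaw": 0,"jaw": 0.05},{"x": 0,"y": 0,"z": 0,"yaw": 0,"jaw": 0.05},{"x": 0,"y": 0,"z": 0,"yaw": 0,"jaw": 0.05},{"x": 0,"y": 0,"z": 0,"yaw": 0,"jaw": 0.05},{"x": 0,"y": 0,"z": 0,"yaw": 0,"jaw": 0.05},{"x": 0,"y": 0,"z": 0,"yaw": 0,"jaw": 0.05},{"x": 0,"y": 0,"z": 0,"yaw": 0,"jaw": 0.05}]'

```text
clock: 7.2
ee_pos: [0.6352, -0.0563, 0.2444]
orientation: [0.658, 0.753, 0.0, 0.0]
ft_force: [0.3, 0.2, -0.6]
gripper_width: 0.68
finger_force: 43.8
```

```bash
python3 look.py step w2 0; python3 - <<'E'
from h import *
z=np.load("pics/w2.npz");st=dict(ee_pos=z["pos"],orientation=z["q"]);c=cam("wrist",st)
im=cv2.imread("pics/w2.png")
s=(0.6485,-0.139,0.133)
M=np.array([[np.cos(s[2]),-np.sin(s[2])],[np.sin(s[2]),np.cos(s[2])]])
for y0,y1 in((-.1275,-.043),(-.043,.043),(.043,.1275)):
    q=np.array([[-.045,y0],[.045,y0],[.045,y1],[-.045,y1]])@M.T+s[:2]
    draw(im,c,np.c_[q,[.03]*4])
cv2.imwrite("pics/w2b.png",cv2.resize(im,(800,600)))
E
```

```text
7.2 [ 0.6352 -0.0563  0.2444] [ 0.01  0.7   0.01  1.53 -0.01  0.92  0.16]
 ext 0.96 [216. 118. 304. 221.]
```

View pics/w2b.png

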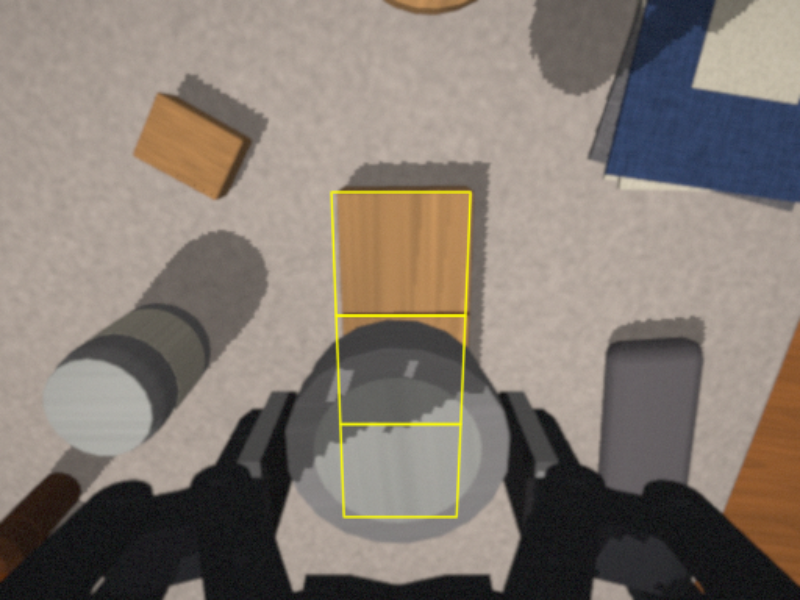

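The step overlay fits: its edges show at x = 340 and 468, against 332 and 470 predicted, so I shift the centre +2 mm. The held tin shows at (398,430).

Call:
play_rows --motion '[{"x": 0.001,"y": 0.004,"z": 0.03,"yaw": 0,"jaw": 0.05},{"x": 0,"y": 0,"z": 0.04,"yaw": 0,"jaw": 0.05},{"x": 0,"y": 0,"z": 0.04,"yaw": 0,"jaw": 0.05},{"x": 0,"y": 0,"z": 0.04,"yaw": 0,"jaw": 0.05},{"x": 0,"y": 0,"z": 0.03,"yaw": 0,"jaw": 0.05},{"x": 0,"y": 0,"z": 0.015,"yaw": 0,"jaw": 0.05},{"x": 0,"y": 0,"z": 0.007,"yaw": 0,"jaw": 0.05},{"x": 0,"y": 0,"z": 0,"yaw": 0,"jaw": 0.05},{"x": 0,"y": 0,"z": 0,"yaw": 0,"jaw": 0.05},{"x": 0,"y": 0,"z": 0,"yaw": 0,"jaw": 0.05}]'

```text
clock: 8.35
ee_pos: [0.6402, -0.0551, 0.0436]
orientation: [0.658, 0.753, 0.001, 0.001]
ft_force: [-0.0, -0.3, 0.5]
gripper_width: 0.676
finger_force: 43.8
```

Call:
play_rows --motion '[{"x": 0,"y": 0,"z": 0,"yaw": 0,"jaw": 0.085},{"x": 0,"y": 0,"z": 0,"yaw": 0,"jaw": 0.085},{"x": 0,"y": 0,"z": 0,"yaw": 0,"jaw": 0.085},{"x": 0,"y": 0,"z": 0,"yaw": 0,"jaw": 0.085},{"x": 0,"y": 0,"z": -0.03,"yaw": 0,"jaw": 0.085},{"x": 0,"y": 0,"z": -0.04,"yaw": 0,"jaw": 0.085},{"x": 0,"y": 0,"z": -0.04,"yaw": 0,"jaw": 0.085},{"x": 0,"y": 0,"z": -0.04,"yaw": 0,"jaw": 0.085},{"x": 0,"y": 0,"z": -0.04,"yaw": 0,"jaw": 0.085},{"x": 0,"y": 0,"z": -0.01,"yaw": 0,"jaw": 0.085}]'

```text
clock: 9.35
ee_pos: [0.6417, -0.0553, 0.2475]
orientation: [0.659, 0.752, 0.003, 0.004]
ft_force: [0.5, -0.9, 0.2]
gripper_width: 0.991
finger_force: 0.0
```

```bash
python3 look.py tin,step w3 0.03; python3 - <<'E'
from h import *
z=np.load("pics/w3.npz");st=dict(ee_pos=z["pos"],orientation=z["q"]);c=cam("wrist",st)
im=cv2.imread("pics/w3.png")
s=(0.6505,-0.1387,0.133)
M=np.array([[np.cos(s[2]),-np.sin(s[2])],[np.sin(s[2]),np.cos(s[2])]])
for y0,y1 in((-.1275,-.043),(-.043,.043),(.043,.1275)):
    q=np.array([[-.045,y0],[.045,y0],[.045,y1],[-.045,y1]])@M.T+s[:2]
    draw(im,c,np.c_[q,[.03]*4])
t=np.array([0,.085])@M.T+s[:2]; draw(im,c,ring(*t,.056,.03))
print("nc",go(st,0.380,-0.310,.22))
cv2.imwrite("pics/w3b.png",cv2.resize(im,(800,600)))
E
```

```text
9.35 [ 0.6417 -0.0553  0.2475] [ 0.01  0.7   0.01  1.51 -0.01  0.92  0.15]
tin 0.97 [248. 163.] [ 0.6369 -0.0554] (array([ 0.0005, -0.0047, -0.    ]), np.float64(0.1329))
 ext 0.74 [219. 134. 284. 196.]
step 0.94 [251. 223.] [ 0.6493 -0.1226] (array([-0.0677, -0.0014,  0.0001]), np.float64(0.1329))
 ext 0.87 [208. 120. 295. 326.]
nc (array([-0.2178, -0.2934,  0.0252]), np.float64(0.1329))
```

View pics/w3b.png

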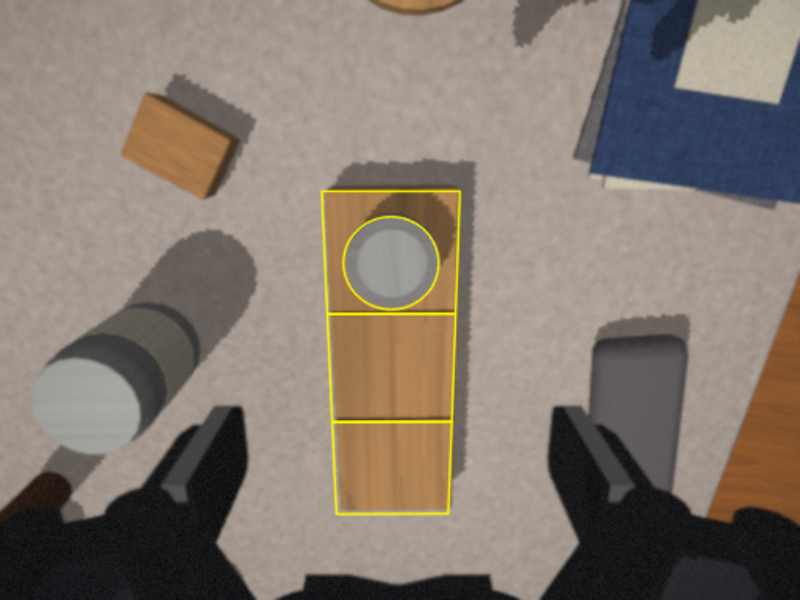

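The tin and the step both match their overlays: the tin sits at (391,263), centred in the left square. Next is the needle case.

Call:
play_rows --motion '[{"x": -0.0218,"y": -0.0294,"z": 0,"yaw": 0,"jaw": 0.085},{"x": -0.0218,"y": -0.0294,"z": 0,"yaw": 0,"jaw": 0.085},{"x": -0.0218,"y": -0.0294,"z": 0,"yaw": 0,"jaw": 0.085},{"x": -0.0218,"y": -0.0294,"z": 0,"yaw": 0,"jaw": 0.085},{"x": -0.0218,"y": -0.0294,"z": 0,"yaw": 0,"jaw": 0.085},{"x": -0.0218,"y": -0.0294,"z": 0,"yaw": 0,"jaw": 0.085},{"x": -0.0218,"y": -0.0294,"z": 0,"yaw": 0,"jaw": 0.085},{"x": -0.0218,"y": -0.0294,"z": 0,"yaw": 0,"jaw": 0.085},{"x": -0.0218,"y": -0.0294,"z": 0.01,"yaw": 0,"jaw": 0.085},{"x": -0.0218,"y": -0.0294,"z": 0.015,"yaw": 0,"jaw": 0.085}]'

```text
clock: 10.6
ee_pos: [0.3751, -0.3107, 0.2161]
orientation: [0.658, 0.753, -0.0, -0.001]
ft_force: [0.9, -1.0, -0.8]
gripper_width: 0.997
finger_force: 0.0
```

Call:
play_rows --motion '[{"x": 0,"y": 0,"z": 0.01,"yaw": 0,"jaw": 0.085},{"x": 0,"y": 0,"z": 0,"yaw": 0,"jaw": 0.085},{"x": 0,"y": 0,"z": 0,"yaw": 0,"jaw": 0.085},{"x": 0,"y": 0,"z": 0,"yaw": 0,"jaw": 0.085},{"x": 0,"y": 0,"z": 0,"yaw": 0,"jaw": 0.085},{"x": 0,"y": 0,"z": 0,"yaw": 0,"jaw": 0.085},{"x": 0,"y": 0,"z": 0,"yaw": 0,"jaw": 0.085},{"x": 0,"y": 0,"z": 0,"yaw": 0,"jaw": 0.085},{"x": 0,"y": 0,"z": 0,"yaw": 0,"jaw": 0.085},{"x": 0,"y": 0,"z": 0,"yaw": 0,"jaw": 0.085}]'

```text
clock: 11.6
ee_pos: [0.3766, -0.3101, 0.2073]
orientation: [0.659, 0.753, 0.0, 0.0]
ft_force: [-0.8, -0.1, 0.5]
gripper_width: 0.992
finger_force: 0.0
```

```bash
python3 look.py needlecase w4 0; python3 - <<'E'
from h import *
z=np.load("pics/w4.npz");st=dict(ee_pos=z["pos"],orientation=z["q"]);c=cam("wrist",st)
im=cv2.imread("pics/w4.png")
draw(im,c,ring(.38,-.31,0,.017));draw(im,c,ring(.38,-.31,.076,.017))
cv2.imwrite("pics/w4b.png",cv2.resize(im,(800,600)))
E
```

```text
11.6 [ 0.3766 -0.3101  0.2073] [ 0.62  0.56 -0.04  2.01  0.04  0.57  0.69]
needlecase 0.74 [258. 159.] [ 0.3796 -0.302 ] (array([0.0076, 0.0041, 0.    ]), np.float64(0.1331))
needlecase 0.6 [223. 220.] [ 0.3515 -0.374 ] (array([-0.06  , -0.0334, -0.    ]), np.float64(0.1331))
 ext 0.81 [240. 146. 279. 198.]
 ext 0.71 [196. 203. 244. 272.]
```

View pics/w4b.png

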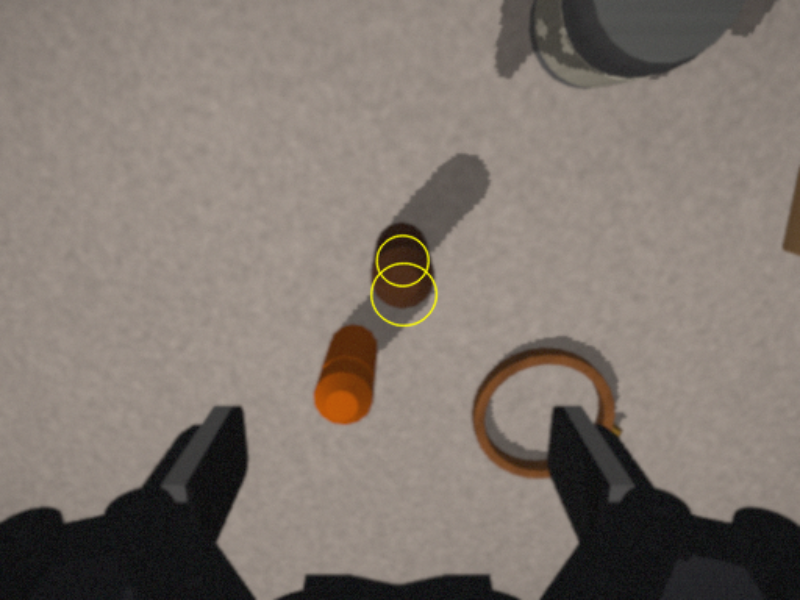

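The dark case (402,265) is 7 mm further to tool +x than the top view gave.

Call:
play_rows --motion '[{"x": 0.0075,"y": 0.004,"z": 0.01,"yaw": 0,"jaw": 0.085},{"x": 0,"y": 0,"z": 0.035,"yaw": 0,"jaw": 0.085},{"x": 0,"y": 0,"z": 0.04,"yaw": 0,"jaw": 0.085},{"x": 0,"y": 0,"z": 0.04,"yaw": 0,"jaw": 0.085},{"x": 0,"y": 0,"z": 0.03,"yaw": 0,"jaw": 0.085},{"x": 0,"y": 0,"z": 0.017,"yaw": 0,"jaw": 0.085},{"x": 0,"y": 0,"z": 0,"yaw": 0,"jaw": 0.085},{"x": 0,"y": 0,"z": 0,"yaw": 0,"jaw": 0.025},{"x": 0,"y": 0,"z": 0,"yaw": 0,"jaw": 0.025},{"x": 0,"y": 0,"z": 0,"yaw": 0,"jaw": 0.025}]'

```text
clock: 12.75
ee_pos: [0.3802, -0.3026, 0.0364]
orientation: [0.659, 0.753, 0.0, 0.001]
ft_force: [-0.1, 0.4, 0.6]
gripper_width: 0.505
finger_force: 0.0
```

Call:
play_rows --motion '[{"x": 0,"y": 0,"z": 0,"yaw": 0,"jaw": 0.025},{"x": 0,"y": 0,"z": 0,"yaw": 0,"jaw": 0.025},{"x": 0,"y": 0,"z": 0,"yaw": 0,"jaw": 0.025},{"x": 0,"y": 0,"z": 0,"yaw": 0,"jaw": 0.025},{"x": 0,"y": 0,"z": -0.03,"yaw": 0,"jaw": 0.025},{"x": 0,"y": 0,"z": -0.04,"yaw": 0,"jaw": 0.025},{"x": 0,"y": 0,"z": -0.04,"yaw": 0,"jaw": 0.025},{"x": 0,"y": 0,"z": -0.04,"yaw": 0,"jaw": 0.025},{"x": 0,"y": 0,"z": -0.04,"yaw": 0,"jaw": 0.025},{"x": 0,"y": 0,"z": -0.02,"yaw": 0,"jaw": 0.025}]'

```text
clock: 13.75
ee_pos: [0.3804, -0.3028, 0.2491]
orientation: [0.659, 0.753, 0.0, 0.003]
ft_force: [0.2, -0.8, -1.3]
gripper_width: 0.387
finger_force: 40.1
```

```bash
python3 - <<'E'
from h import *
st=arm.get_state();print(st["ee_pos"],st["gripper_width"],st["finger_force"])
t=(0.6505+.085*.1326,-.1387-.085*.9912);print(t,go(st,*t,.066))
E
```

```text
[ 0.38037467 -0.30280096  0.24908824] 0.3866598483929351 40.06577976630069
(0.661771, -0.22295199999999998) (array([0.0425, 0.2887, 0.1842]), np.float64(0.133))
```

Call:
play_rows --motion '[{"x": 0.003,"y": 0.02,"z": 0,"yaw": 0,"jaw": 0.025},{"x": 0.0044,"y": 0.03,"z": 0,"yaw": 0,"jaw": 0.025},{"x": 0.0044,"y": 0.03,"z": 0,"yaw": 0,"jaw": 0.025},{"x": 0.0044,"y": 0.03,"z": 0,"yaw": 0,"jaw": 0.025},{"x": 0.0044,"y": 0.03,"z": 0,"yaw": 0,"jaw": 0.025},{"x": 0.0044,"y": 0.03,"z": 0,"yaw": 0,"jaw": 0.025},{"x": 0.0044,"y": 0.03,"z": 0,"yaw": 0,"jaw": 0.025},{"x": 0.0044,"y": 0.03,"z": 0,"yaw": 0,"jaw": 0.025},{"x": 0.0044,"y": 0.03,"z": 0,"yaw": 0,"jaw": 0.025},{"x": 0.0043,"y": 0.0287,"z": 0,"yaw": 0,"jaw": 0.025}]'

```text
clock: 14.75
ee_pos: [0.6608, -0.2209, 0.2456]
orientation: [0.658, 0.753, 0.0, -0.0]
ft_force: [-0.2, -0.2, -1.3]
gripper_width: 0.386
finger_force: 40.1
```

Call:
play_rows --motion '[{"x": 0,"y": 0,"z": 0,"yaw": 0,"jaw": 0.025},{"x": 0,"y": 0,"z": 0.03,"yaw": 0,"jaw": 0.025},{"x": 0,"y": 0,"z": 0.04,"yaw": 0,"jaw": 0.025},{"x": 0,"y": 0,"z": 0.04,"yaw": 0,"jaw": 0.025},{"x": 0,"y": 0,"z": 0.025,"yaw": 0,"jaw": 0.025},{"x": 0,"y": 0,"z": 0.015,"yaw": 0,"jaw": 0.025},{"x": 0,"y": 0,"z": 0,"yaw": 0,"jaw": 0.025},{"x": 0,"y": 0,"z": 0,"yaw": 0,"jaw": 0.025},{"x": 0,"y": 0,"z": 0,"yaw": 0,"jaw": 0.025},{"x": 0,"y": 0,"z": 0,"yaw": 0,"jaw": 0.025}]'

```text
clock: 15.75
ee_pos: [0.6611, -0.222, 0.0971]
orientation: [0.658, 0.753, 0.001, 0.001]
ft_force: [0.4, -0.2, -0.8]
gripper_width: 0.389
finger_force: 40.1
```

```bash
python3 - <<'E'
from h import *
st=arm.get_state();print(st["ee_pos"],st["ft_force"])
t=(0.6505+.085*.1326,-.1387-.085*.9912);print(t,go(st,*t,.067))
z=np.load("pics/w4.npz");s4=dict(ee_pos=z["pos"],orientation=z["q"]);c=cam("wrist",s4)
print("hoop",world(c,[(545/1.5625,413/1.5625)],.007))
E
```

```text
[ 0.66108398 -0.22202343  0.09709343] [ 0.39263864 -0.19287647 -0.76637922]
(0.661771, -0.22295199999999998) (array([-0.001 ,  0.0005,  0.0301]), np.float64(0.1332))
hoop [[ 0.49587413 -0.40513262]]
```

Call:
play_rows --motion '[{"x": -0.001,"y": 0.0005,"z": 0.015,"yaw": 0,"jaw": 0.025},{"x": 0,"y": 0,"z": 0.01,"yaw": 0,"jaw": 0.025},{"x": 0,"y": 0,"z": 0.005,"yaw": 0,"jaw": 0.025},{"x": 0,"y": 0,"z": 0,"yaw": 0,"jaw": 0.025},{"x": 0,"y": 0,"z": 0,"yaw": 0,"jaw": 0.025},{"x": 0,"y": 0,"z": 0,"yaw": 0,"jaw": 0.07},{"x": 0,"y": 0,"z": 0,"yaw": 0,"jaw": 0.07},{"x": 0,"y": 0,"z": 0,"yaw": 0,"jaw": 0.07},{"x": 0,"y": 0,"z": 0,"yaw": 0,"jaw": 0.07},{"x": 0,"y": 0,"z": -0.02,"yaw": 0,"jaw": 0.07}]'

```text
clock: 16.75
ee_pos: [0.6583, -0.2217, 0.0823]
orientation: [0.658, 0.753, -0.001, -0.003]
ft_force: [-0.7, 0.2, -0.2]
gripper_width: 0.818
finger_force: 0.0
```

Call:
play_rows --motion '[{"x": 0,"y": 0,"z": -0.04,"yaw": 0,"jaw": 0.07},{"x": 0,"y": 0,"z": -0.04,"yaw": 0,"jaw": 0.07},{"x": 0,"y": 0,"z": -0.04,"yaw": 0,"jaw": 0.07},{"x": 0,"y": 0,"z": -0.02,"yaw": 0,"jaw": 0.07},{"x": -0.03,"y": -0.025,"z": 0,"yaw": 0,"jaw": 0.07},{"x": -0.03,"y": -0.035,"z": 0,"yaw": 0,"jaw": 0.07},{"x": -0.03,"y": -0.035,"z": 0,"yaw": 0,"jaw": 0.07},{"x": -0.03,"y": -0.035,"z": 0,"yaw": 0,"jaw": 0.07},{"x": -0.03,"y": -0.035,"z": 0,"yaw": 0,"jaw": 0.07},{"x": 0,"y": 0,"z": 0,"yaw": 0,"jaw": 0.07}]'

```text
clock: 17.75
ee_pos: [0.5093, -0.4019, 0.2252]
orientation: [0.663, 0.748, -0.004, -0.0]
ft_force: [-0.7, -1.1, -0.9]
gripper_width: 0.816
finger_force: 0.0
```

```bash
python3 look.py needlecase w5 0.03;python3 - <<'E'
from h import *
st=arm.get_state()
print("to wall",go(st,.451,-.4145,.2))
E
```

```text
17.75 [ 0.5093 -0.4019  0.2252] [ 0.61  0.73 -0.03  1.51  0.04  0.9   0.68]
needlecase 0.77 [108. 116.] [ 0.3642 -0.3678] (array([ 0.0514, -0.1399,  0.0007]), np.float64(0.1203))
 ext 0.88 [ 52.  98. 127. 147.]
to wall (array([-0.0129, -0.0688,  0.025 ]), np.float64(0.1331))
```

Call:
play_rows --motion '[{"x": -0.004,"y": -0.022,"z": 0.005,"yaw": 0,"jaw": 0.05},{"x": -0.005,"y": -0.024,"z": 0.01,"yaw": 0,"jaw": 0.05},{"x": -0.004,"y": -0.023,"z": 0.01,"yaw": 0,"jaw": 0.05},{"x": 0,"y": 0,"z": 0,"yaw": 0,"jaw": 0.05},{"x": 0,"y": 0,"z": 0,"yaw": 0,"jaw": 0.05},{"x": 0,"y": 0,"z": 0,"yaw": 0,"jaw": 0.05},{"x": 0,"y": 0,"z": 0,"yaw": 0,"jaw": 0.05},{"x": 0,"y": 0,"z": 0,"yaw": 0,"jaw": 0.05},{"x": 0,"y": 0,"z": 0,"yaw": 0,"jaw": 0.05},{"x": 0,"y": 0,"z": 0,"yaw": 0,"jaw": 0.05}]'

```text
clock: 18.9
ee_pos: [0.4506, -0.4151, 0.2003]
orientation: [0.658, 0.753, 0.0, 0.0]
ft_force: [0.1, 0.0, -0.1]
gripper_width: 0.587
finger_force: 0.0
```

```bash
python3 look.py hoop w6 0; python3 - <<'E'
from h import *
z=np.load("pics/w6.npz");st=dict(ee_pos=z["pos"],orientation=z["q"]);c=cam("wrist",st)
im=cv2.imread("pics/w6.png")
p=(.4965,-.408)
for r in(.042,.05): draw(im,c,ring(*p,.014,r))
for v in (im,): cv2.imwrite("pics/w6b.png",cv2.resize(v,(800,600)))
E
```

```text
18.9 [ 0.4506 -0.4151  0.2003] [ 0.7   0.72 -0.05  1.65  0.05  0.78  0.76]
 ext 0.93 [252. 114. 355. 214.]
```

View pics/w6b.png

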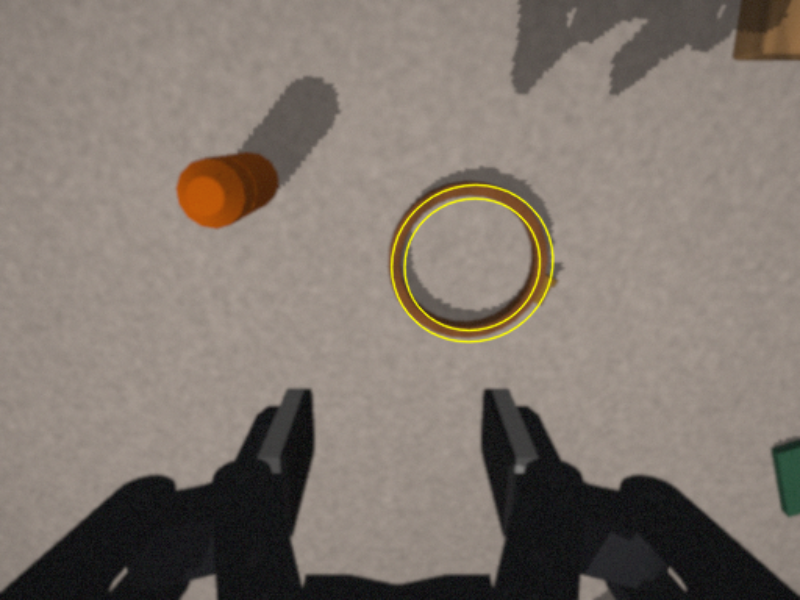

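Call:
play_rows --motion '[{"x": 0.002,"y": -0.0005,"z": 0.02,"yaw": 0,"jaw": 0.042},{"x": 0,"y": 0,"z": 0.04,"yaw": 0,"jaw": 0.042},{"x": 0,"y": 0,"z": 0.04,"yaw": 0,"jaw": 0.042},{"x": 0,"y": 0,"z": 0.04,"yaw": 0,"jaw": 0.042},{"x": 0,"y": 0,"z": 0.03,"yaw": 0,"jaw": 0.042},{"x": 0,"y": 0,"z": 0.015,"yaw": 0,"jaw": 0.042},{"x": 0,"y": 0,"z": 0.005,"yaw": 0,"jaw": 0.042},{"x": 0,"y": 0,"z": 0,"yaw": 0,"jaw": 0.042},{"x": 0,"y": 0,"z": 0,"yaw": 0,"jaw": 0.0},{"x": 0,"y": 0,"z": 0,"yaw": 0,"jaw": 0.0}]' --grip_force 30

```text
clock: 20.05
ee_pos: [0.4505, -0.4141, 0.0119]
orientation: [0.659, 0.753, 0.0, 0.001]
ft_force: [0.4, 0.1, -0.5]
gripper_width: 0.159
finger_force: 0.0
```

Call:
play_rows --motion '[{"x": 0,"y": 0,"z": 0,"yaw": 0,"jaw": 0.0},{"x": 0,"y": 0,"z": 0,"yaw": 0,"jaw": 0.0},{"x": 0,"y": 0,"z": 0,"yaw": 0,"jaw": 0.0},{"x": 0,"y": 0,"z": 0,"yaw": 0,"jaw": 0.0},{"x": 0,"y": 0,"z": -0.02,"yaw": 0,"jaw": 0.0},{"x": 0,"y": 0,"z": -0.04,"yaw": 0,"jaw": 0.0},{"x": 0,"y": 0,"z": -0.04,"yaw": 0,"jaw": 0.0},{"x": 0,"y": 0,"z": -0.04,"yaw": 0,"jaw": 0.0},{"x": 0,"y": 0,"z": -0.04,"yaw": 0,"jaw": 0.0},{"x": 0,"y": 0,"z": -0.04,"yaw": 0,"jaw": 0.0}]'

```text
clock: 21.05
ee_pos: [0.4493, -0.4131, 0.2324]
orientation: [0.658, 0.753, 0.0, 0.0]
ft_force: [1.3, -0.5, 0.4]
gripper_width: 0.082
finger_force: 28.9
```

```bash
python3 - <<'E'
from h import *
st=arm.get_state();print(st["ee_pos"],st["gripper_width"],st["finger_force"])
print(go(st,.627-.0456,.154-.0061,.24))
E
```

```text
[ 0.44929411 -0.41305164  0.23237861] 0.08219781110756288 28.901026553940028
(array([ 0.5384,  0.2054, -0.0077]), np.float64(0.1332))
```

Call:
play_rows --motion '[{"x": 0.02,"y": 0.0,"z": 0,"yaw": 0,"jaw": 0.0},{"x": 0.03,"y": 0.011,"z": 0,"yaw": 0,"jaw": 0.0},{"x": 0.03,"y": 0.012,"z": 0,"yaw": 0,"jaw": 0.0},{"x": 0.03,"y": 0.012,"z": 0,"yaw": 0,"jaw": 0.0},{"x": 0.03,"y": 0.012,"z": 0,"yaw": 0,"jaw": 0.0},{"x": 0.03,"y": 0.012,"z": 0,"yaw": 0,"jaw": 0.0},{"x": 0.03,"y": 0.012,"z": 0,"yaw": 0,"jaw": 0.0},{"x": 0.03,"y": 0.012,"z": 0,"yaw": 0,"jaw": 0.0},{"x": 0.03,"y": 0.012,"z": 0,"yaw": 0,"jaw": 0.0},{"x": 0.03,"y": 0.012,"z": 0,"yaw": 0,"jaw": 0.0}]'

```text
clock: 22.05
ee_pos: [0.5172, -0.1104, 0.2307]
orientation: [0.659, 0.753, 0.0, 0.0]
ft_force: [0.3, 0.1, 1.4]
gripper_width: 0.085
finger_force: 28.9
```

Call:
play_rows --motion '[{"x": 0.03,"y": 0.012,"z": 0,"yaw": 0,"jaw": 0.0},{"x": 0.03,"y": 0.012,"z": 0,"yaw": 0,"jaw": 0.0},{"x": 0.03,"y": 0.012,"z": 0,"yaw": 0,"jaw": 0.0},{"x": 0.03,"y": 0.012,"z": 0,"yaw": 0,"jaw": 0.0},{"x": 0.03,"y": 0.012,"z": 0,"yaw": 0,"jaw": 0.0},{"x": 0.03,"y": 0.012,"z": 0,"yaw": 0,"jaw": 0.0},{"x": 0.03,"y": 0.012,"z": 0,"yaw": 0,"jaw": 0.0},{"x": 0.03,"y": 0.012,"z": 0,"yaw": 0,"jaw": 0.0},{"x": 0.008,"y": 0.002,"z": 0,"yaw": 0,"jaw": 0.0},{"x": 0,"y": 0,"z": 0,"yaw": 0,"jaw": 0.0}]'

```text
clock: 23.05
ee_pos: [0.5809, 0.1491, 0.2303]
orientation: [0.657, 0.754, 0.0, -0.0]
ft_force: [0.5, 0.6, -1.2]
gripper_width: 0.08
finger_force: 28.9
```

Call:
play_rows --motion '[{"x": 0,"y": 0,"z": 0,"yaw": 0,"jaw": 0.0},{"x": 0,"y": 0,"z": 0,"yaw": 0,"jaw": 0.0},{"x": 0,"y": 0,"z": 0,"yaw": 0,"jaw": 0.0},{"x": 0,"y": 0,"z": 0,"yaw": 0,"jaw": 0.0},{"x": 0,"y": 0,"z": 0,"yaw": 0,"jaw": 0.0},{"x": 0,"y": 0,"z": 0,"yaw": 0,"jaw": 0.0},{"x": 0,"y": 0,"z": 0,"yaw": 0,"jaw": 0.0},{"x": 0,"y": 0,"z": 0,"yaw": 0,"jaw": 0.0},{"x": 0,"y": 0,"z": 0,"yaw": 0,"jaw": 0.0},{"x": 0,"y": 0,"z": 0,"yaw": 0,"jaw": 0.0}]'

```text
clock: 24.05
ee_pos: [0.5813, 0.1472, 0.2303]
orientation: [0.658, 0.753, 0.0, -0.0]
ft_force: [0.8, 0.5, -0.1]
gripper_width: 0.078
finger_force: 28.9
```

```bash
python3 look.py riser,hoop,cone w7 0; python3 - <<'E'
from h import *
z=np.load("pics/w7.npz");st=dict(ee_pos=z["pos"],orientation=z["q"]);c=cam("wrist",st)
im=cv2.imread("pics/w7.png")
draw(im,c,ring(.627,.154,.02,.06))
h=st["ee_pos"]+R.from_quat(st["orientation"]).as_matrix()@[0,.046,.011-.0]
for r in(.042,.05): draw(im,c,ring(h[0],h[1],h[2]+.014,r),(255,255,0))
cv2.imwrite("pics/w7b.png",cv2.resize(im,(800,600)))
E
```

```text
24.05 [0.5813 0.1472 0.2303] [-0.34  0.66  0.03  1.66 -0.02  0.82 -0.17]
riser 0.55 [298. 159.] [0.6288 0.1561] (array([0.0025, 0.0482, 0.    ]), np.float64(0.1333))
 ext 0.7 [241. 103. 355. 217.]
 ext 0.57 [252. 161. 471. 362.]
cone 0.62 [150. 130.] [0.4668 0.1662] (array([ 0.034, -0.111,  0.   ]), np.float64(0.1333))
 ext 0.85 [ 86. 104. 177. 172.]
```

View pics/w7b.png

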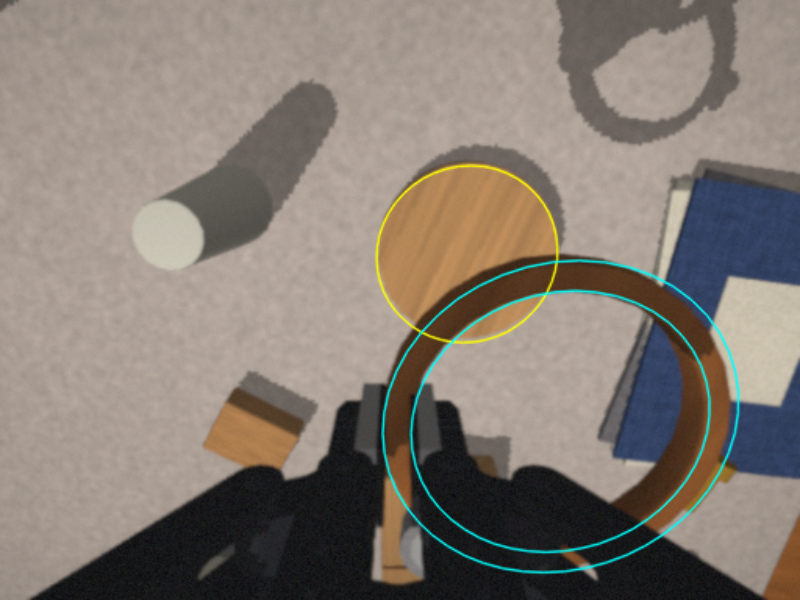

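Call:
play_rows --motion '[{"x": 0,"y": 0.0005,"z": 0.02,"yaw": 0,"jaw": 0.0},{"x": 0,"y": 0,"z": 0.04,"yaw": 0,"jaw": 0.0},{"x": 0,"y": 0,"z": 0.04,"yaw": 0,"jaw": 0.0},{"x": 0,"y": 0,"z": 0.04,"yaw": 0,"jaw": 0.0},{"x": 0,"y": 0,"z": 0.03,"yaw": 0,"jaw": 0.0},{"x": 0,"y": 0,"z": 0.01,"yaw": 0,"jaw": 0.0},{"x": 0,"y": 0,"z": 0.01,"yaw": 0,"jaw": 0.0},{"x": 0,"y": 0,"z": 0.005,"yaw": 0,"jaw": 0.0},{"x": 0,"y": 0,"z": 0.003,"yaw": 0,"jaw": 0.0},{"x": 0,"y": 0,"z": 0,"yaw": 0,"jaw": 0.0}]'

```text
clock: 25.4
ee_pos: [0.5824, 0.1474, 0.033]
orientation: [0.658, 0.753, 0.001, 0.0]
ft_force: [-0.6, 0.2, 0.1]
gripper_width: 0.084
finger_force: 28.9
```

Call:
play_rows --motion '[{"x": 0,"y": 0,"z": 0,"yaw": 0,"jaw": 0.0},{"x": 0,"y": 0,"z": 0,"yaw": 0,"jaw": 0.03},{"x": 0,"y": 0,"z": 0,"yaw": 0,"jaw": 0.03},{"x": 0,"y": 0,"z": 0,"yaw": 0,"jaw": 0.03},{"x": 0,"y": 0,"z": 0,"yaw": 0,"jaw": 0.03},{"x": 0,"y": 0,"z": -0.02,"yaw": 0,"jaw": 0.03},{"x": 0,"y": 0,"z": -0.04,"yaw": 0,"jaw": 0.03},{"x": 0,"y": 0,"z": -0.05,"yaw": 0,"jaw": 0.03},{"x": 0,"y": 0,"z": -0.05,"yaw": 0,"jaw": 0.03},{"x": 0,"y": 0,"z": -0.04,"yaw": 0,"jaw": 0.03}]'

```text
clock: 26.4
ee_pos: [0.5823, 0.1473, 0.2353]
orientation: [0.659, 0.753, 0.001, 0.001]
ft_force: [0.1, 0.6, 0.4]
gripper_width: 0.351
finger_force: 0.0
```

```bash
python3 - <<'E'
from h import *
st=arm.get_state();print(st["ee_pos"],st["gripper_width"])
print(go(st,.464,.169,.22))
E
```

```text
[0.58227599 0.14726372 0.23530171] 0.3505601991534556
(array([ 0.0372, -0.1144,  0.015 ]), np.float64(0.1331))
```

Call:
play_rows --motion '[{"x": 0.009,"y": -0.028,"z": 0,"yaw": 0,"jaw": 0.085},{"x": 0.009,"y": -0.029,"z": 0,"yaw": 0,"jaw": 0.085},{"x": 0.009,"y": -0.029,"z": 0,"yaw": 0,"jaw": 0.085},{"x": 0.01,"y": -0.028,"z": 0,"yaw": 0,"jaw": 0.085},{"x": 0,"y": 0,"z": 0,"yaw": 0,"jaw": 0.085},{"x": 0,"y": 0,"z": 0,"yaw": 0,"jaw": 0.085},{"x": 0,"y": 0,"z": 0,"yaw": 0,"jaw": 0.085},{"x": 0,"y": 0,"z": 0,"yaw": 0,"jaw": 0.085},{"x": 0,"y": 0,"z": 0,"yaw": 0,"jaw": 0.085},{"x": 0,"y": 0,"z": 0,"yaw": 0,"jaw": 0.085}]'

```text
clock: 27.4
ee_pos: [0.4644, 0.1686, 0.2322]
orientation: [0.659, 0.752, 0.0, 0.0]
ft_force: [0.7, -0.7, -0.2]
gripper_width: 0.999
finger_force: 0.0
```

```bash
python3 look.py cone,hoop w8 0; python3 - <<'E'
from h import *
z=np.load("pics/w8.npz");st=dict(ee_pos=z["pos"],orientation=z["q"]);c=cam("wrist",st)
im=cv2.imread("pics/w8.png")
for r in(.042,.05): draw(im,c,ring(.627,.154,.034,r))
draw(im,c,ring(.627,.154,.02,.06))
draw(im,c,ring(.465,.168,0,.027),(255,0,255));draw(im,c,ring(.465,.168,.11,.018),(255,0,255))
cv2.imwrite("pics/w8b.png",cv2.resize(im,(800,600)))
E
```

```text
27.4 [0.4644 0.1686 0.2322] [-0.46  0.53  0.03  1.97 -0.03  0.64 -0.28]
cone 0.67 [256. 164.] [0.4669 0.1662] (array([-0.0026,  0.0022,  0.    ]), np.float64(0.1326))
cone 0.51 [368. 356.] [ 0.6528 -0.0772] (array([-0.2685,  0.1542,  0.    ]), np.float64(0.1326))
 ext 0.74 [233. 139. 280. 216.]
 ext 0.65 [329. 313. 366. 383.]
 ext 0.66 [358. 153. 457. 245.]
```

View pics/w8b.png

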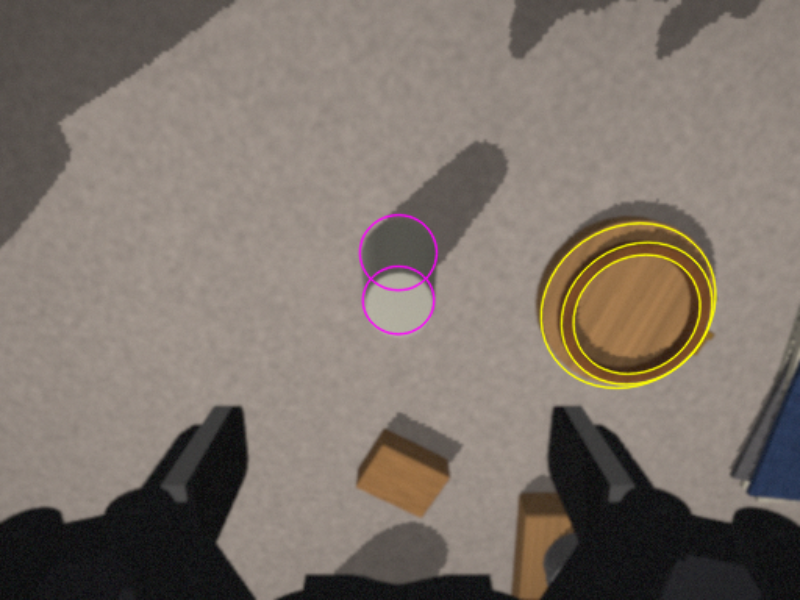

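Call:
play_rows --motion '[{"x": -0.002,"y": 0.001,"z": 0.02,"yaw": 0,"jaw": 0.085},{"x": 0,"y": 0,"z": 0.04,"yaw": 0,"jaw": 0.085},{"x": 0,"y": 0,"z": 0.04,"yaw": 0,"jaw": 0.085},{"x": 0,"y": 0,"z": 0.04,"yaw": 0,"jaw": 0.085},{"x": 0,"y": 0,"z": 0.022,"yaw": 0,"jaw": 0.085},{"x": 0,"y": 0,"z": 0.01,"yaw": 0,"jaw": 0.085},{"x": 0,"y": 0,"z": 0,"yaw": 0,"jaw": 0.085},{"x": 0,"y": 0,"z": 0,"yaw": 0,"jaw": 0.03},{"x": 0,"y": 0,"z": 0,"yaw": 0,"jaw": 0.03},{"x": 0,"y": 0,"z": 0,"yaw": 0,"jaw": 0.03}]' --grip_force 40

```text
clock: 28.65
ee_pos: [0.4659, 0.1672, 0.0615]
orientation: [0.658, 0.753, 0.001, 0.0]
ft_force: [-1.3, 1.2, 15.9]
gripper_width: 0.512
finger_force: 16.2
```

Call:
play_rows --motion '[{"x": 0,"y": 0,"z": 0,"yaw": 0,"jaw": 0.03},{"x": 0,"y": 0,"z": 0,"yaw": 0,"jaw": 0.03},{"x": 0,"y": 0,"z": 0,"yaw": 0,"jaw": 0.03},{"x": 0,"y": 0,"z": -0.02,"yaw": 0,"jaw": 0.03},{"x": 0,"y": 0,"z": -0.03,"yaw": 0,"jaw": 0.03},{"x": 0,"y": 0,"z": -0.03,"yaw": 0,"jaw": 0.03},{"x": 0,"y": 0,"z": -0.03,"yaw": 0,"jaw": 0.03},{"x": 0,"y": 0,"z": 0,"yaw": 0,"jaw": 0.03},{"x": 0,"y": 0,"z": 0,"yaw": 0,"jaw": 0.03},{"x": 0,"y": 0,"z": 0,"yaw": 0,"jaw": 0.03}]'

```text
clock: 29.65
ee_pos: [0.4645, 0.1667, 0.1697]
orientation: [0.658, 0.753, -0.001, -0.0]
ft_force: [0.3, -0.0, -1.4]
gripper_width: 0.496
finger_force: 41.4
```

```bash
python3 - <<'E'
from h import *
st=arm.get_state();print(st["ee_pos"],st["gripper_width"],st["finger_force"])
print(go(st,.627,.1535,.0815))
E
```

```text
[0.46452379 0.16668998 0.16972464] 0.49639434839576124 41.37330665253103
(array([-0.0346,  0.1594,  0.088 ]), np.float64(0.1334))
```

Call:
play_rows --motion '[{"x": -0.0058,"y": 0.0264,"z": 0,"yaw": 0,"jaw": 0.03},{"x": -0.0058,"y": 0.0266,"z": 0,"yaw": 0,"jaw": 0.03},{"x": -0.0058,"y": 0.0266,"z": 0,"yaw": 0,"jaw": 0.03},{"x": -0.0058,"y": 0.0266,"z": 0,"yaw": 0,"jaw": 0.03},{"x": -0.0058,"y": 0.0266,"z": 0,"yaw": 0,"jaw": 0.03},{"x": -0.0058,"y": 0.0266,"z": 0,"yaw": 0,"jaw": 0.03},{"x": 0,"y": 0,"z": 0,"yaw": 0,"jaw": 0.03},{"x": 0,"y": 0,"z": 0,"yaw": 0,"jaw": 0.03},{"x": 0,"y": 0,"z": 0,"yaw": 0,"jaw": 0.03},{"x": 0,"y": 0,"z": 0,"yaw": 0,"jaw": 0.03}]'

```text
clock: 30.65
ee_pos: [0.6265, 0.154, 0.1698]
orientation: [0.658, 0.753, -0.001, -0.001]
ft_force: [0.3, -0.3, -0.5]
gripper_width: 0.494
finger_force: 41.4
```

```bash
python3 - <<'E'
from h import *
st=arm.get_state();print(st["ee_pos"])
print(go(st,.627,.1535,.0815))
c=cam("side");im=arm.capture("side");cv2.imwrite("pics/s9.png",im)
p=proj(c,[[.627,.154,.08]])[0].astype(int)
crop=im[max(0,p[1]-70):p[1]+70,p[0]-90:p[0]+90]
cv2.imwrite("pics/s9b.png",cv2.resize(crop,None,fx=4,fy=4,interpolation=2))
E
```

```text
[0.62645604 0.15395626 0.16982746]
(array([-0.0005,  0.0007,  0.0883]), np.float64(0.1341))
```

View pics/s9b.png

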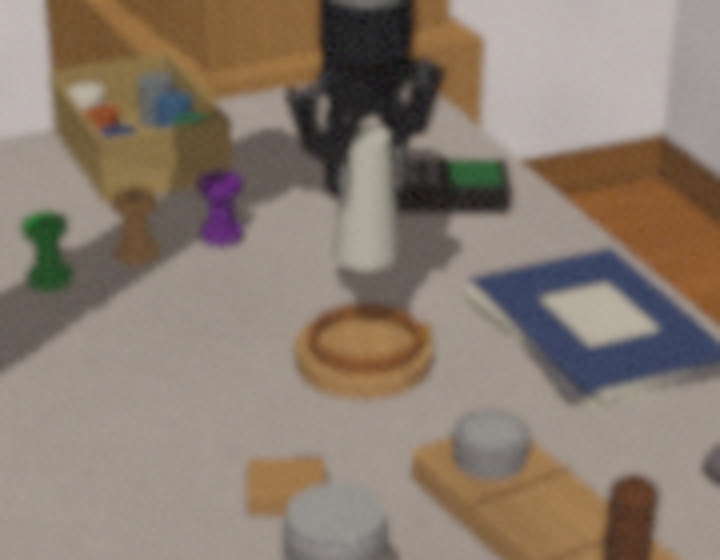

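The side crop shows the cone held upright at (367,200) over the hoop, which lies on the riser at (365,340). The tin and needle case are standing on the step.

Call:
play_rows --motion '[{"x": 0,"y": 0.0005,"z": 0.02,"yaw": 0,"jaw": 0.03},{"x": 0,"y": 0,"z": 0.03,"yaw": 0,"jaw": 0.03},{"x": 0,"y": 0,"z": 0.02,"yaw": 0,"jaw": 0.03},{"x": 0,"y": 0,"z": 0.01,"yaw": 0,"jaw": 0.03},{"x": 0,"y": 0,"z": 0.005,"yaw": 0,"jaw": 0.03},{"x": 0,"y": 0,"z": 0.003,"yaw": 0,"jaw": 0.03},{"x": 0,"y": 0,"z": 0,"yaw": 0,"jaw": 0.03},{"x": 0,"y": 0,"z": 0,"yaw": 0,"jaw": 0.03},{"x": 0,"y": 0,"z": 0,"yaw": 0,"jaw": 0.03},{"x": 0,"y": 0,"z": 0,"yaw": 0,"jaw": 0.03}]'

```text
clock: 31.7
ee_pos: [0.6286, 0.1537, 0.0828]
orientation: [0.658, 0.753, 0.0, 0.0]
ft_force: [-0.3, 0.2, -0.9]
gripper_width: 0.495
finger_force: 41.3
```

Call:
play_rows --motion '[{"x": 0,"y": 0,"z": 0,"yaw": 0,"jaw": 0.07},{"x": 0,"y": 0,"z": 0,"yaw": 0,"jaw": 0.07},{"x": 0,"y": 0,"z": 0,"yaw": 0,"jaw": 0.07},{"x": 0,"y": 0,"z": 0,"yaw": 0,"jaw": 0.07},{"x": 0,"y": 0,"z": -0.02,"yaw": 0,"jaw": 0.085},{"x": 0,"y": 0,"z": -0.03,"yaw": 0,"jaw": 0.085},{"x": 0,"y": 0,"z": -0.04,"yaw": 0,"jaw": 0.085},{"x": 0,"y": 0,"z": -0.04,"yaw": 0,"jaw": 0.085},{"x": 0,"y": 0,"z": -0.03,"yaw": 0,"jaw": 0.085},{"x": 0,"y": 0,"z": 0,"yaw": 0,"jaw": 0.085}]'

```text
clock: 32.7
ee_pos: [0.6313, 0.1543, 0.2475]
orientation: [0.659, 0.752, 0.004, 0.003]
ft_force: [1.1, 0.7, 0.1]
gripper_width: 0.997
finger_force: 0.0
```

```bash
python3 - <<'E'
from h import *
st=arm.get_state();print(st["ee_pos"])
print(go(st,.508,.414,.2))
E
```

```text
[0.63132211 0.1543152  0.24754467]
(array([ 0.2737, -0.0883,  0.0471]), np.float64(0.1329))
```

Call:
play_rows --motion '[{"x": 0.0,"y": -0.01,"z": 0,"yaw": 0,"jaw": 0.064},{"x": 0.03,"y": -0.008,"z": 0,"yaw": 0,"jaw": 0.064},{"x": 0.03,"y": -0.009,"z": 0,"yaw": 0,"jaw": 0.064},{"x": 0.03,"y": -0.009,"z": 0,"yaw": 0,"jaw": 0.064},{"x": 0.03,"y": -0.009,"z": 0,"yaw": 0,"jaw": 0.064},{"x": 0.03,"y": -0.009,"z": 0,"yaw": 0,"jaw": 0.064},{"x": 0.03,"y": -0.009,"z": 0,"yaw": 0,"jaw": 0.064},{"x": 0.03,"y": -0.009,"z": 0,"yaw": 0,"jaw": 0.064},{"x": 0.03,"y": -0.009,"z": 0.01,"yaw": 0,"jaw": 0.064},{"x": 0.034,"y": -0.007,"z": 0.01,"yaw": 0,"jaw": 0.064}]'

```text
clock: 33.7
ee_pos: [0.504, 0.4139, 0.2216]
orientation: [0.659, 0.752, -0.0, 0.0]
ft_force: [1.0, 0.2, 0.2]
gripper_width: 0.75
finger_force: 0.0
```

Call:
play_rows --motion '[{"x": 0,"y": 0,"z": 0.01,"yaw": 0,"jaw": 0.064},{"x": 0,"y": 0,"z": 0.01,"yaw": 0,"jaw": 0.064},{"x": 0,"y": 0,"z": 0,"yaw": 0,"jaw": 0.064},{"x": 0,"y": 0,"z": 0,"yaw": 0,"jaw": 0.064},{"x": 0,"y": 0,"z": 0,"yaw": 0,"jaw": 0.064},{"x": 0,"y": 0,"z": 0,"yaw": 0,"jaw": 0.064},{"x": 0,"y": 0,"z": 0,"yaw": 0,"jaw": 0.064},{"x": 0,"y": 0,"z": 0,"yaw": 0,"jaw": 0.064},{"x": 0,"y": 0,"z": 0,"yaw": 0,"jaw": 0.064},{"x": 0,"y": 0,"z": 0,"yaw": 0,"jaw": 0.064}]'

```text
clock: 34.7
ee_pos: [0.5047, 0.4136, 0.2024]
orientation: [0.658, 0.753, 0.0, -0.0]
ft_force: [-0.2, 0.7, -0.1]
gripper_width: 0.753
finger_force: 0.0
```

```bash
python3 look.py bobbin w10 0; python3 - <<'E'
from h import *
z=np.load("pics/w10.npz");st=dict(ee_pos=z["pos"],orientation=z["q"]);c=cam("wrist",st)
im=cv2.imread("pics/w10.png")
for h in(0,.064): draw(im,c,ring(.508,.414,h,.022))
cv2.imwrite("pics/w10b.png",cv2.resize(im,(800,600)))
E
```

```text
34.7 [0.5047 0.4136 0.2024] [-0.78  0.77  0.05  1.52 -0.05  0.86 -0.58]
bobbin 0.95 [341. 171.] [0.5936 0.4221] (array([-0.0033,  0.0892,  0.    ]), np.float64(0.1333))
bobbin 0.85 [169. 162.] [0.4185 0.4083] (array([ 0.0062, -0.0861, -0.    ]), np.float64(0.1333))
bobbin 0.72 [254. 160.] [0.5038 0.4218] (array([0.0083, 0.0002, 0.    ]), np.float64(0.1333))
 ext 0.84 [126. 142. 187. 207.]
 ext 0.72 [228. 138. 281. 202.]
```

View pics/w10b.png

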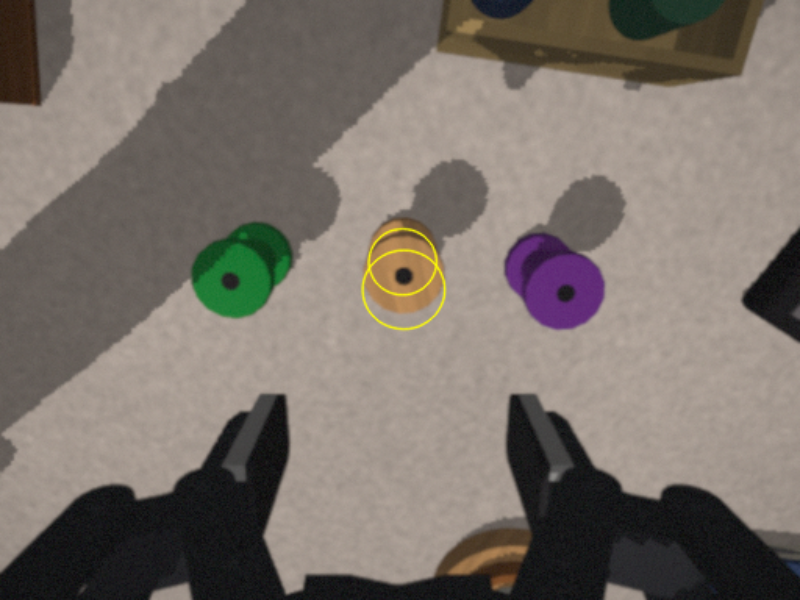

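The wooden bobbin's top is at (403,276), midway between green (232,280) and purple (566,293), and about 7 mm towards tool +x.

Call:
play_rows --motion '[{"x": 0.0075,"y": 0.003,"z": 0.01,"yaw": 0,"jaw": 0.064},{"x": 0,"y": 0,"z": 0.03,"yaw": 0,"jaw": 0.064},{"x": 0,"y": 0,"z": 0.04,"yaw": 0,"jaw": 0.064},{"x": 0,"y": 0,"z": 0.04,"yaw": 0,"jaw": 0.064},{"x": 0,"y": 0,"z": 0.025,"yaw": 0,"jaw": 0.064},{"x": 0,"y": 0,"z": 0.012,"yaw": 0,"jaw": 0.064},{"x": 0,"y": 0,"z": 0,"yaw": 0,"jaw": 0.064},{"x": 0,"y": 0,"z": 0,"yaw": 0,"jaw": 0.035},{"x": 0,"y": 0,"z": 0,"yaw": 0,"jaw": 0.035},{"x": 0,"y": 0,"z": 0,"yaw": 0,"jaw": 0.035}]'

```text
clock: 35.85
ee_pos: [0.5076, 0.4222, 0.047]
orientation: [0.658, 0.753, 0.002, 0.0]
ft_force: [-1.4, -0.8, 2.8]
gripper_width: 0.497
finger_force: 40.6
```

Call:
play_rows --motion '[{"x": 0,"y": 0,"z": 0,"yaw": 0,"jaw": 0.035},{"x": 0,"y": 0,"z": 0,"yaw": 0,"jaw": 0.035},{"x": 0,"y": 0,"z": 0,"yaw": 0,"jaw": 0.035},{"x": 0,"y": 0,"z": -0.02,"yaw": 0,"jaw": 0.035},{"x": 0,"y": 0,"z": -0.04,"yaw": 0,"jaw": 0.035},{"x": 0,"y": 0,"z": -0.04,"yaw": 0,"jaw": 0.035},{"x": 0,"y": 0,"z": -0.04,"yaw": 0,"jaw": 0.035},{"x": 0,"y": 0,"z": -0.04,"yaw": 0,"jaw": 0.035},{"x": 0,"y": 0,"z": -0.025,"yaw": 0,"jaw": 0.035},{"x": 0,"y": 0,"z": 0,"yaw": 0,"jaw": 0.035}]'

```text
clock: 36.85
ee_pos: [0.5087, 0.4228, 0.2551]
orientation: [0.659, 0.752, 0.004, 0.001]
ft_force: [0.7, -0.7, -0.9]
gripper_width: 0.499
finger_force: 40.7
```

```bash
python3 - <<'E'
from h import *
st=arm.get_state();print(st["ee_pos"],st["gripper_width"],st["finger_force"])
print(go(st,.6505,-.1387,.076))
E
```

```text
[0.50870547 0.42282189 0.25514942] 0.499400539186621 40.74368119239807
(array([-0.5762,  0.0648,  0.1767]), np.float64(0.1328))
```

Call:
play_rows --motion '[{"x": -0.02,"y": 0.003,"z": 0,"yaw": 0,"jaw": 0.035},{"x": -0.032,"y": 0.0035,"z": 0,"yaw": 0,"jaw": 0.035},{"x": -0.032,"y": 0.0035,"z": 0,"yaw": 0,"jaw": 0.035},{"x": -0.032,"y": 0.0035,"z": 0,"yaw": 0,"jaw": 0.035},{"x": -0.032,"y": 0.0035,"z": 0,"yaw": 0,"jaw": 0.035},{"x": -0.032,"y": 0.0035,"z": 0,"yaw": 0,"jaw": 0.035},{"x": -0.032,"y": 0.0035,"z": 0,"yaw": 0,"jaw": 0.035},{"x": -0.032,"y": 0.0035,"z": 0,"yaw": 0,"jaw": 0.035},{"x": -0.032,"y": 0.0035,"z": 0,"yaw": 0,"jaw": 0.035},{"x": -0.032,"y": 0.0035,"z": 0,"yaw": 0,"jaw": 0.035}]'

```text
clock: 37.85
ee_pos: [0.5805, 0.1174, 0.2486]
orientation: [0.659, 0.752, -0.002, -0.001]
ft_force: [0.9, -0.3, -1.1]
gripper_width: 0.501
finger_force: 40.7
```

Call:
play_rows --motion '[{"x": -0.032,"y": 0.0035,"z": 0,"yaw": 0,"jaw": 0.035},{"x": -0.032,"y": 0.0035,"z": 0,"yaw": 0,"jaw": 0.035},{"x": -0.032,"y": 0.0035,"z": 0,"yaw": 0,"jaw": 0.035},{"x": -0.032,"y": 0.0035,"z": 0,"yaw": 0,"jaw": 0.035},{"x": -0.032,"y": 0.0035,"z": 0,"yaw": 0,"jaw": 0.035},{"x": -0.032,"y": 0.0035,"z": 0,"yaw": 0,"jaw": 0.035},{"x": -0.032,"y": 0.0035,"z": 0,"yaw": 0,"jaw": 0.035},{"x": -0.03,"y": 0.004,"z": 0,"yaw": 0,"jaw": 0.035},{"x": -0.014,"y": 0.002,"z": 0,"yaw": 0,"jaw": 0.035},{"x": 0,"y": 0,"z": 0,"yaw": 0,"jaw": 0.035}]'

```text
clock: 38.85
ee_pos: [0.6462, -0.1444, 0.2488]
orientation: [0.66, 0.751, -0.001, -0.001]
ft_force: [0.4, 0.2, -0.2]
gripper_width: 0.501
finger_force: 40.7
```

Call:
play_rows --motion '[{"x": 0,"y": 0,"z": 0,"yaw": 0,"jaw": 0.035},{"x": 0,"y": 0,"z": 0,"yaw": 0,"jaw": 0.035},{"x": 0,"y": 0,"z": 0,"yaw": 0,"jaw": 0.035},{"x": 0,"y": 0,"z": 0,"yaw": 0,"jaw": 0.035},{"x": 0,"y": 0,"z": 0,"yaw": 0,"jaw": 0.035},{"x": 0,"y": 0,"z": 0,"yaw": 0,"jaw": 0.035},{"x": 0,"y": 0,"z": 0,"yaw": 0,"jaw": 0.035},{"x": 0,"y": 0,"z": 0,"yaw": 0,"jaw": 0.035},{"x": 0,"y": 0,"z": 0,"yaw": 0,"jaw": 0.035},{"x": 0,"y": 0,"z": 0,"yaw": 0,"jaw": 0.035}]'

```text
clock: 39.85
ee_pos: [0.6476, -0.1409, 0.2502]
orientation: [0.659, 0.753, 0.0, -0.0]
ft_force: [0.1, 0.2, -0.2]
gripper_width: 0.495
finger_force: 40.7
```

```bash
python3 look.py bobbin w11 0.03; python3 - <<'E'
from h import *
st=arm.get_state();print(go(st,.6505,-.1387,.0768))
s4=np.load("pics/w11.npz");st=dict(ee_pos=s4["pos"],orientation=s4["q"]);c=cam("wrist",st)
im=cv2.imread("pics/w11.png")
for p,r,hs in(((.6618,-.223),.017,(.03,.106)),((.6392,-.0544),.03,(.056,))):
    for h in hs: draw(im,c,ring(*p,h,r))
cv2.imwrite("pics/w11b.png",cv2.resize(im,(800,600)))
E
```

```text
39.85 [ 0.6476 -0.1409  0.2502] [ 0.15  0.73 -0.    1.43  0.    0.98  0.28]
bobbin 0.64 [250. 231.] [ 0.6538 -0.219 ] (array([-0.0782, -0.0042, -0.    ]), np.float64(0.1331))
 ext 0.89 [200. 198. 304. 339.]
(array([0.0018, 0.0032, 0.1735]), np.float64(0.1332))
```

View pics/w11b.png

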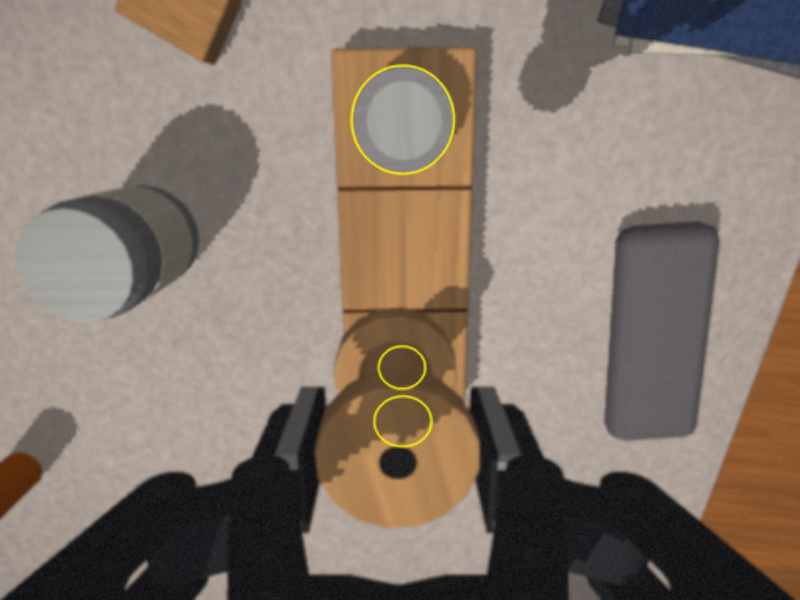

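The tin is still exactly centred, and the bobbin is held upright with its hole at (397,462). I lower it now.

Call:
play_rows --motion '[{"x": 0.002,"y": 0.003,"z": 0.02,"yaw": 0,"jaw": 0.035},{"x": 0,"y": 0,"z": 0.04,"yaw": 0,"jaw": 0.035},{"x": 0,"y": 0,"z": 0.04,"yaw": 0,"jaw": 0.035},{"x": 0,"y": 0,"z": 0.035,"yaw": 0,"jaw": 0.035},{"x": 0,"y": 0,"z": 0.02,"yaw": 0,"jaw": 0.035},{"x": 0,"y": 0,"z": 0.01,"yaw": 0,"jaw": 0.035},{"x": 0,"y": 0,"z": 0.005,"yaw": 0,"jaw": 0.035},{"x": 0,"y": 0,"z": 0.0035,"yaw": 0,"jaw": 0.035},{"x": 0,"y": 0,"z": 0,"yaw": 0,"jaw": 0.035},{"x": 0,"y": 0,"z": 0,"yaw": 0,"jaw": 0.035}]'

```text
clock: 41.0
ee_pos: [0.6511, -0.1386, 0.0779]
orientation: [0.658, 0.753, 0.001, 0.001]
ft_force: [-0.0, -0.1, 0.3]
gripper_width: 0.5
finger_force: 40.7
```

Call:
play_rows --motion '[{"x": 0,"y": 0,"z": 0,"yaw": 0,"jaw": 0.035},{"x": 0,"y": 0,"z": 0,"yaw": 0,"jaw": 0.075},{"x": 0,"y": 0,"z": 0,"yaw": 0,"jaw": 0.075},{"x": 0,"y": 0,"z": 0,"yaw": 0,"jaw": 0.075},{"x": 0,"y": 0,"z": 0,"yaw": 0,"jaw": 0.075},{"x": 0,"y": 0,"z": -0.03,"yaw": 0,"jaw": 0.075},{"x": 0,"y": 0,"z": -0.04,"yaw": 0,"jaw": 0.075},{"x": 0,"y": 0,"z": -0.04,"yaw": 0,"jaw": 0.075},{"x": 0,"y": 0,"z": -0.04,"yaw": 0,"jaw": 0.075},{"x": 0,"y": 0,"z": -0.03,"yaw": 0,"jaw": 0.075}]'

```text
clock: 42.0
ee_pos: [0.6509, -0.1387, 0.2598]
orientation: [0.659, 0.753, 0.001, 0.001]
ft_force: [-0.2, -0.4, -1.0]
gripper_width: 0.882
finger_force: 0.0
```

Call:
play_rows --motion '[{"x": 0.02,"y": -0.01,"z": -0.01,"yaw": 0,"jaw": 0.075},{"x": 0.025,"y": -0.01,"z": -0.01,"yaw": 0,"jaw": 0.075},{"x": 0.025,"y": -0.01,"z": -0.01,"yaw": 0,"jaw": 0.075},{"x": 0.025,"y": -0.01,"z": -0.01,"yaw": 0,"jaw": 0.075},{"x": 0.025,"y": -0.01,"z": 0,"yaw": 0,"jaw": 0.075},{"x": 0.02,"y": -0.01,"z": 0,"yaw": 0,"jaw": 0.075},{"x": 0,"y": 0,"z": 0,"yaw": 0,"jaw": 0.075},{"x": 0,"y": 0,"z": 0,"yaw": 0,"jaw": 0.075},{"x": 0,"y": 0,"z": 0,"yaw": 0,"jaw": 0.075},{"x": 0,"y": 0,"z": 0,"yaw": 0,"jaw": 0.075}]'

```text
clock: 43.0
ee_pos: [0.5726, -0.009, 0.2967]
orientation: [0.659, 0.752, -0.0, 0.0]
ft_force: [-0.8, 0.0, 0.5]
gripper_width: 0.88
finger_force: 0.0
```

```bash
python3 look.py bobbin w12 0.03; python3 - <<'E'
from h import *
s4=np.load("pics/w12.npz");st=dict(ee_pos=s4["pos"],orientation=s4["q"]);c=cam("wrist",st)
im=cv2.imread("pics/w12.png")
L=(((.6618,-.223),.017,(.03,.106)),((.6392,-.0544),.03,(.056,)),((.6505,-.1387),.022,(.03,.094)),((.627,.1535),.05,(.034,)),((.627,.1535),.027,(.02,)),((.627,.1535),.018,(.13,)))
for p,r,hs in L:
    for h in hs: draw(im,c,ring(*p,h,r))
cv2.imwrite("pics/w12b.png",cv2.resize(im,(800,600)))
im=arm.capture("side");c=cam("side")
for p,r,hs in L:
    for h in hs: draw(im,c,ring(*p,h,r))
cv2.imwrite("pics/s12b.png",cv2.resize(im[90:270,150:420],(800,533),interpolation=2))
E
```

```text
43.0 [ 0.5726 -0.009   0.2967] [-0.07  0.55  0.    1.66 -0.    0.93  0.07]
bobbin 0.81 [297. 258.] [ 0.6475 -0.1396] (array([-1.393e-01,  5.720e-02,  1.000e-04]), np.float64(0.1313))
 ext 0.58 [284. 244. 325. 303.]
```

View pics/w12b.png

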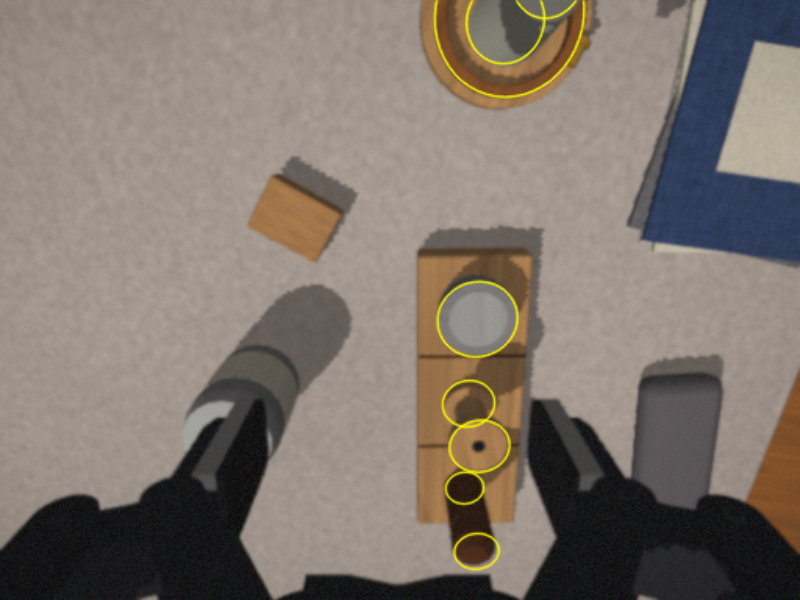

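View pics/s12b.png

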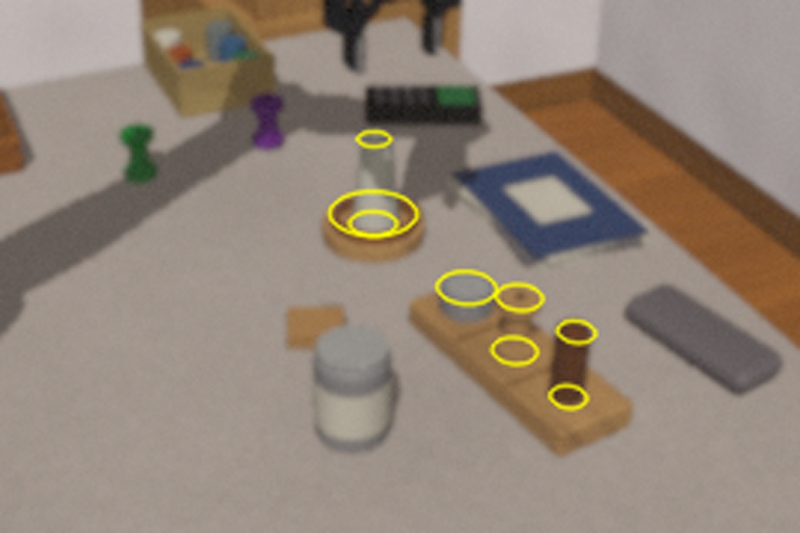

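All five pieces match their target overlays within a few millimetres, upright, and the can is where it started, so I hand the job in.

```bash
python3 -c "
from bench import arm
print(arm.sign_off())"
```

```text
the job is handed in; nothing more can be done
None
```

The needlework display is set out and handed in at 43 s: tin, bobbin and needle case are on their squares, the cone is upright inside the hoop on the riser, and the can was left alone; the final pictures show each piece within a few millimetres of its target, but sign-off returned no verdict.

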